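# Pack the balancer shafts into the parts case and hasp it shut

### The arm

A 6-joint arm with a two-finger parallel gripper is mounted at the origin on the work surface. World frame = base frame: x ahead of the robot, y to its left, z up, the work surface at z = 0. Lengths are in m, angles in rad, forces in N, time in s.
With the tool pointing down it reaches from about 0.375 to 0.9 m from the base axis. Payload 3.1 kg.
Tool frame: the origin (TCP) lies at the very end of the fingers, on their centre line; the grasp point (between the pads) lies 19 mm behind it; z points along the fingers, y is the line along which they close (so a half turn about z gives the same grasp; the last joint's range is limited). The gripper opens to 85 mm and grips with 20 to 120 N. Pads are 22 mm wide; open, the fingers measure 114 mm over their backs; the gripper's body (76 mm by 85 mm) begins 54 mm behind the grasp point. The pads swing forward as they close: fully open they stand 13 mm farther back than shut.
Start: joints at [-1.335, 0.527, 1.433, -0, 1.181, -0.178], TCP at [0.251, -0.572, 0.192] pointing down, gripper open.
Joint ranges: [-3.08, 3.08], [-0.75, 2.2], [0.22, 2.44], [-1.43, 4.57], [0, 2.65], [-2.85, 2.85]. Speed limits (rad/s): [2.79, 2.79, 3.14, 3.14, 3.14, 3.14].

### API

Orientations are given as a unit quaternion [x, y, z, w].
In Python, from station import telemetry, snapshot, ticket gives the robot as it stands.
- The arm moves only by the tool move_arm, never from a script. Its argument "commands" is text: rows parted by semicolons, each of 7 numbers parted by spaces: the shift along the tool's x, y, z in mm, then the turn, a rotation vector about the tool's x, y, z in degrees, then the opening, from -1 (shut) to 1 (fully open). A call has exactly 5 rows; each row is the pose to reach, as a shift and turn from the pose commanded when the call began, along the tool's axes at that moment; what a row does not reach only later rows make up. A row lasts 1/8 s, in which the tool goes at most 62.5 mm and 10.7 degrees, less where a joint would pass 70% of its speed; a pose out of reach is approached as far as the arm can. A call with a gripper value outside its range is refused whole. The fingers move at their own pace and stop on an object; "grip_force" is the grip in N (left out, the last holds). Time passes only in rows, so rows that repeat a pose let the fingers close, or fill a call up. It gives the time, the measured TCP pose, the force, the opening and the grip force at its end, in the units of the state.
- telemetry.sense(): the state, without advancing time (a new reading comes with each control period).
- snapshot(name): name is "scene" or "top" or "wrist"; returns a dict with "image" (480x640x3 uint8, red, green, blue), "fx", "fy", "cx", "cy" (pixels), "k1" (the pictures are not rectified: a ray, as slopes to the right and down, at radius r is drawn at 1 + k1 r^2 times it, then the intrinsics apply), "pose" (4x4, takes a point from camera to world coordinates). Camera axes: x right, y down, z forward; pixel columns grow to the right and rows downward; lengths in m; the calibration is good to about 2 mm. A picture is of the moment at which its call begins. There is no depth.
- ticket.sign_off(): hands the job in; it is judged then, once.
The state is a dict: "t": time; "q": joint angles; "qd": joint speeds; "tau": joint torques, N m; "tcp_pos": TCP position; "tool_rot": TCP orientation; "force": force on the tool from outside, world axes, zero at the start; "ft_torque": the same for the moment, N m; "finger_gap": opening from 0.0 (shut) to 1.0 (fully open); "gripper_force": force on a finger pad.
Only numpy, scipy, OpenCV 4.12 (cv2) and the standard library are available. Lean on these libraries where they do the work, as an engineer would, in place of code of your own. Each camera call takes 0.05 s, during which the arm holds its last target. There are 200 camera calls.

### The job

Swing the hasp off the lid's catch, open the parts case fully, and lay every balancer shaft that is lying out on the sheet in its own pair of V notches on the rack inside, bearing on both bare ends. Then shut the lid completely and swing the hasp right down over the catch again; never lift or lower the lid with the hasp still over it, and leave the spanner, hammer and oil can where they are.

Things in the scene. Friction and masses are not known exactly. Their poses are not given: they have to be found in the camera images.
- case: grey steel parts case, fixed in place, 160 mm deep (its x), 300 mm wide (its y), 85 mm high without the lid, walls and floor 6 mm. Origin: centre of its underside; x points from its front (hasp side, facing the robot) to its back (lid hinge), z up. Holds a plywood rack.
- rack (a point): centre of the rack in the case, 56 mm above its underside, axes as the case. Two upright boards, 8 mm thick, at x = -53 and +53 mm, each with four 90-degree V notches, 31 mm wide, at y = -90, -30, 30, 90 mm (V bottom 10 mm below this point, flat tops 6 mm above it). A shaft lies along x, ends in two facing notches; seated, its axis is level with this point and its middle near x = 0.
- lid (a joint): angle of the case's lid, rad: 0 shut, grows as it opens upward and back, to its stop at 2.0. The hinge is stiff (friction 0.42 Nm, lid 0.45 kg): the lid stays where it is left.
- lid_hinge (a point): middle of the lid's hinge line (along the case's y), at the case's top back edge: 80 mm behind the case's centre, 85 mm above its underside. Its frame turns with the lid.
- lid_handle (a point): grip point: middle of the bar of the lid's black D handle. The bar (diameter 10 mm, 60 mm long, 50 mm clear between its posts) runs along the lid's depth, 34 mm above the 6 mm thick lid; with the lid shut the point is 115 mm in front of the hinge line, 40 mm above it and 60 mm to the -y side of the case's middle. Turns with the lid; the bar can turn between pads closing along the case's y.
- hasp (a joint): angle of the hasp, rad: 0 lying flat on the lid over the catch, grows as its free end swings up and towards the robot, to its stop at 1.8, just past upright. A stiff hinge (0.04 Nm): it stays where it is left.
- hasp_hinge (a point): middle of the hasp's hinge pin, parallel to the case's y, on the case's front: 88 mm in front of the case's centre, 50 mm to its +y side, 94 mm above its underside. The hasp is a slotted steel strap 24 mm wide, 3 mm thick, 72 mm long from the pin; its slot goes over a wire staple (the catch) on the lid, 12 mm high, 32 mm from the pin.
- hasp_tab (a point): grip point on the hasp's tab, which stands square to the strap's upper face near its free end: 10 mm thick (along the case's y), 20 mm along the strap, 38 mm tall. The point is 60 mm from the pin along the strap and 26 mm off the strap. Moves with the hasp; the tab can turn between pads closing along the case's y.
- shaft1: steel balancer shaft, 128 mm long, about 0.45 kg, one of two to four alike (None if absent). Origin: middle of its axis; x along the shaft. Grip its bare middle (diameter 18 mm, x = -22 to 22 mm); beside that on each side a square weight block (32 x 32 mm, x = 22 to 38 mm), then a bare end (diameter 14 mm) to x = 64 mm. Same end for end. Starts lying on its blocks, axis 16 mm up.
- shaft2: steel balancer shaft, 128 mm long, about 0.45 kg, one of two to four alike (None if absent). Origin: middle of its axis; x along the shaft. Grip its bare middle (diameter 18 mm, x = -22 to 22 mm); beside that on each side a square weight block (32 x 32 mm, x = 22 to 38 mm), then a bare end (diameter 14 mm) to x = 64 mm. Same end for end. Starts lying on its blocks, axis 16 mm up.
- shaft3: steel balancer shaft, 128 mm long, about 0.45 kg, one of two to four alike (None if absent). Origin: middle of its axis; x along the shaft. Grip its bare middle (diameter 18 mm, x = -22 to 22 mm); beside that on each side a square weight block (32 x 32 mm, x = 22 to 38 mm), then a bare end (diameter 14 mm) to x = 64 mm. Same end for end. Starts lying on its blocks, axis 16 mm up.
- shaft4: steel balancer shaft, 128 mm long, about 0.45 kg, one of two to four alike (None if absent). Origin: middle of its axis; x along the shaft. Grip its bare middle (diameter 18 mm, x = -22 to 22 mm); beside that on each side a square weight block (32 x 32 mm, x = 22 to 38 mm), then a bare end (diameter 14 mm) to x = 64 mm. Same end for end. Starts lying on its blocks, axis 16 mm up.
- spanner: loose steel spanner lying to the right of the shafts; leave alone. Origin: its middle, underside.
- hammer: loose hammer lying beyond the shafts; leave alone. Origin: its middle, underside.
- oilcan: small closed aluminium can, diameter 60 mm, 130 mm tall, standing to the left of the case; leave alone. Origin: centre of its underside.
Things that resemble listed ones, but are neither listed nor needed, are in the scene too. Leave any pink look-alike of the shaft4 alone. Leave any purple look-alike of the shaft2 alone.

How it is judged:
On the way, in this order (a step that is already met when the one before it is completed fails the run):
1. the hasp is swung up off the catch (past 1.3 rad) with the lid still shut (value of joint hasp above 1.3 rad and value of joint lid below 0.1 rad), for 0.2 s.
2. the lid is open past 1.5 rad (value of joint lid above 1.5 rad), for 0.2 s.
3. every shaft present lies in its notches (z of shaft1 in the frame of case between 0.0515 and 0.0605 m and x of shaft1 in the frame of case between -0.013 and 0.013 m and y of shaft1 in the frame of case between -0.105 and 0.105 m and angle between the x axis of each of shaft1, shaft2, shaft3, shaft4 and the x axis of case, either way round below 0.08 rad and z of shaft2 in the frame of case between 0.0515 and 0.0605 m and x of shaft2 in the frame of case between -0.013 and 0.013 m and y of shaft2 in the frame of case between -0.105 and 0.105 m and z of shaft3 in the frame of case between 0.0515 and 0.0605 m and x of shaft3 in the frame of case between -0.013 and 0.013 m and y of shaft3 in the frame of case between -0.105 and 0.105 m and z of shaft4 in the frame of case between 0.0515 and 0.0605 m and x of shaft4 in the frame of case between -0.013 and 0.013 m and y of shaft4 in the frame of case between -0.105 and 0.105 m and linear speed of each of shaft1, shaft2, shaft3, shaft4 below 0.03 m/s), for 0.2 s.
4. the lid is shut with the hasp still off (value of joint lid below 0.05 rad and value of joint hasp above 0.8 rad), for 0.1 s.
5. the hasp is down over the catch (value of joint hasp below 0.1 rad), for 0.2 s.
At the end, for the whole second after the job is handed in: Every shaft present rests with both bare ends in two facing notches (axis 51.5 to 60.5 mm above the case's underside, within 0.08 rad of its x, middle within 13 mm of x = 0, |y| under 105 mm), at rest; the lid is below 0.05 rad and the hasp below 0.1 rad (all of step 3 and value of joint lid below 0.05 rad and value of joint hasp below 0.1 rad); the robot touches nothing.
It fails at once if the lid is lifted or lowered (above 0.15 rad) with the hasp over it (below 0.8 rad) (value of joint lid above 0.15 rad and value of joint hasp below 0.8 rad).
It fails at once if the spanner is moved more than 30 mm (distance of spanner from where it was at the start of the episode above 0.03 m).
It fails at once if the hammer is moved more than 30 mm (distance of hammer from where it was at the start of the episode above 0.03 m).
It fails at once if the oil can is moved more than 30 mm (distance of oilcan from where it was at the start of the episode above 0.03 m).
Of shaft1, shaft2, shaft3, shaft4 only 2 to 4 are there at a start; the rules pass over those that are not, and their reading is None.
At some moment in a run one of shaft1, shaft2, shaft3, shaft4 may be knocked a few centimetres aside while the robot is not near it.
Once in a run the grip may slacken for a moment while it holds something.
It also fails if it takes over 210 s, if anything falls off the work surface, if the arm or the gripper's body presses on something with over 40 N, if the wrist force passes 120 N, or if a joint passes its speed limit or range.

## Working session

There is one attempt and no reset: what is moved stays moved. The work goes in short steps, Python scripts to look and compute and a tool call to move; the robot and the scene stay as the last step left them, time stands still between calls to the robot, and variables do not carry over. Pictures are saved under pics/ and viewed, at most 14 in all, crops included, and the job is handed in when it is done.

Besides the shell and the picture viewer there is one more tool, called as name(argument=value, ...) on one line, values as JSON. move_arm: Moves the arm, as the interface text tells. Its arguments: {"type":"object","properties":{"commands":{"type":"string"},"grip_force":{"type":"number"}},"required":["commands"]}

```bash
ls; mkdir -p pics
cat > h.py <<'E'
import numpy as np, cv2
from station import telemetry, snapshot, ticket
def snap(n,f=None):
    s=snapshot(n)
    if f: cv2.imwrite('pics/'+f,cv2.cvtColor(s['image'],cv2.COLOR_RGB2BGR))
    return s
def ray(s,u,v):
    d=np.array([(u-s['cx'])/s['fx'],(v-s['cy'])/s['fy']]); x=d.copy()
    for _ in range(20): x=d/(1+s['k1']*(x@x))
    P=np.array(s['pose']); return P[:3,3],P[:3,:3]@np.array([x[0],x[1],1])
def onz(s,u,v,z):
    o,d=ray(s,u,v); return o+d*(z-o[2])/d[2]
def proj(s,p):
    P=np.array(s['pose']); c=P[:3,:3].T@(np.asarray(p)-P[:3,3]); x=c[:2]/c[2]; x=x*(1+s['k1']*(x@x))
    return np.array([s['fx']*x[0]+s['cx'],s['fy']*x[1]+s['cy']])
E
python3 - <<'E'
from h import *
import pickle
for n in ('scene','top'):
    s=snap(n,n+'0.png'); pickle.dump(s,open(n+'0.pkl','wb')); print(n,s['fx'],s['k1'],np.round(s['pose'],3).tolist())
print(telemetry.sense())
E
```

```text
pics
scene 504.6206781178899 -0.008286944218694983 [[-0.736, 0.557, -0.384, 0.944], [0.677, 0.603, -0.422, 0.439], [-0.004, -0.571, -0.821, 0.993], [0.0, 0.0, 0.0, 1.0]]
top 609.4567485565041 -0.12073219673383119 [[-0.015, -0.979, 0.204, 0.201], [-1.0, 0.014, -0.004, -0.027], [0.001, -0.204, -0.979, 1.818], [0.0, 0.0, 0.0, 1.0]]
{'t': 0.1, 'q': array([-1.33551707e+00,  5.28366559e-01,  1.43380676e+00, -3.27077691e-05,
        1.18141357e+00, -1.78483737e-01]), 'qd': array([ 0.00106161, -0.00277234, -0.00347025,  0.00015368, -0.00039234,
       -0.00025986]), 'tau': array([-1.88347694e-04, -4.43304920e+01, -1.78586125e+01, -2.26395791e-04,
        3.90158864e-03, -1.31349549e-05]), 'tcp_pos': array([ 0.25113705, -0.57151386,  0.19152528]), 'tool_rot': array([ 9.78674476e-01,  2.05414888e-01, -4.34294992e-05, -9.96286239e-04]), 'force': array([ 0.50185008,  0.7216228 , -0.00132069]), 'ft_torque': array([-0.0204807 , -0.00923898, -0.01554243]), 'gripper_force': 0.0, 'finger_gap': 1.0005691534096866}
```

View pics/top0.png

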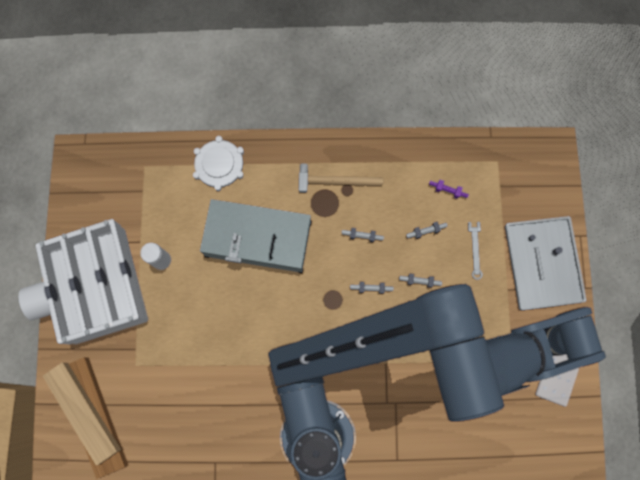

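View pics/scene0.png

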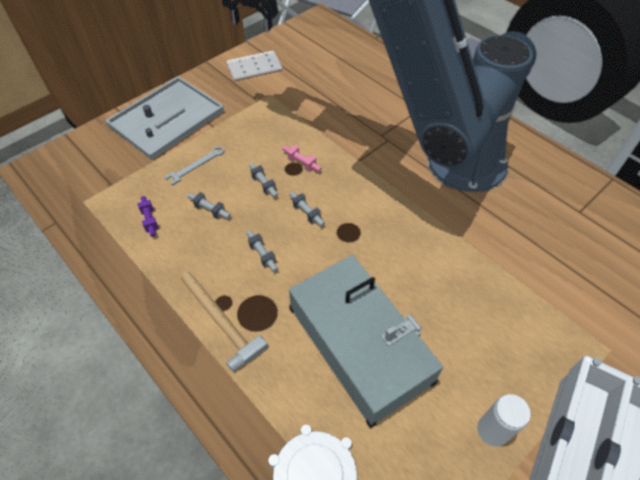

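The top view shows the case at px (203–311, 200–272), with the hasp at (234,247) and the handle at (273,246). There are four grey shafts at (362,236), (427,230), (371,287) and (420,280). The purple look-alike is at (448,189). The scene view shows the same, with the pink look-alike at (300,158).

Run:
```python
from h import *
import pickle
s=pickle.load(open('top0.pkl','rb')); im=s['image']
hsv=cv2.cvtColor(im,cv2.COLOR_RGB2HSV)
print('lid hsv',hsv[230,230],hsv[220,280],'sheet',hsv[320,250],'shaft',hsv[236,362],hsv[236,352],hsv[287,371])
b=im.astype(int); m=((b[...,2]-b[...,0])>-25).astype(np.uint8)  # not tan
m[:165]=0;m[345:]=0;m[:,:145]=0;m[:,505:]=0
n,l,st,c=cv2.connectedComponentsWithStats(m)
for i in range(1,n):
    if st[i,4]<40: continue
    ys,xs=np.where(l==i); r=cv2.minAreaRect(np.c_[xs,ys].astype(np.float32)); big=st[i,4]>3000
    z=0.091 if big else 0.018
    W=np.array([onz(s,u,v,z)[:2] for u,v in cv2.boxPoints(r)])
    cc=onz(s,*r[0],z); e=[np.linalg.norm(W[k+1]-W[k]) for k in (0,1)]; k=int(np.argmax(e)); d=W[k+1]-W[k]
    print(st[i,4],np.round(r[0],1),'ctr',np.round(cc,4),'len',np.round(e,3),'ang',round(np.degrees(np.arctan2(d[1],d[0]))%180,1),im[ys,xs].mean(0).round())
    if big:print(W.round(3))
```

```text
lid hsv [ 95  21 144] [ 92  22 150] sheet [ 18  99 167] shaft [105  15 139] [113  32  97] [101  12 170]
919 [217.5 177.5] ctr [0.7859 0.299  0.018 ] len [0.081 0.154] ang 88.8 [190. 192. 195.]
237 [303.  178.5] ctr [0.778  0.0337 0.018 ] len [0.025 0.087] ang 179.6 [152. 154. 155.]
313 [448.4 188.9] ctr [ 0.7387 -0.4151  0.018 ] len [0.042 0.127] ang 70.1 [110.  71. 127.]
6040 [255.1 235.7] ctr [0.5833 0.1715 0.091 ] len [0.176 0.311] ang 79.7 [130. 140. 140.]
[[0.524 0.335]
 [0.699 0.312]
 [0.643 0.007]
 [0.471 0.035]]
287 [426.1 230. ] ctr [ 0.6096 -0.3393  0.018 ] len [0.13  0.034] ang 105.8 [118. 118. 121.]
393 [474.9 250.4] ctr [ 0.5439 -0.4854  0.018 ] len [0.038 0.177] ang 178.6 [162. 161. 161.]
280 [362.4 234.6] ctr [ 0.598  -0.1449  0.018 ] len [0.033 0.126] ang 80.4 [121. 121. 123.]
515 [155.7 255.8] ctr [0.5416 0.4825 0.018 ] len [0.062 0.098] ang 56.4 [152. 153. 155.]
299 [420.  280.4] ctr [ 0.4552 -0.3135  0.018 ] len [0.034 0.128] ang 82.7 [120. 120. 122.]
288 [371.5 287.5] ctr [ 0.4364 -0.1675  0.018 ] len [0.031 0.129] ang 86.3 [123. 124. 126.]
6651 [396. 314.] ctr [ 0.3501 -0.2294  0.091 ] len [0.622 0.172] ang 89.0 [64. 74. 85.]
[[ 0.44   0.076]
 [ 0.43  -0.546]
 [ 0.259 -0.534]
 [ 0.27   0.077]]
```

```bash
cat >> h.py <<'E'
from scipy.spatial.transform import Rotation as R, Slerp
def tool(phi,tilt=0,axis=None):
    """down-pointing tool with its x at yaw phi (deg); tilt (deg) about world axis vector"""
    r=R.from_euler('z',phi,degrees=True)*R.from_euler('x',180,degrees=True)
    return R.from_rotvec(np.radians(tilt)*np.asarray(axis))*r if tilt else r
def cur():
    t=telemetry.sense(); return np.array(t['tcp_pos']),R.from_quat(t['tool_rot'])
def plan(wps,start=None):
    """wps: (pos,rot,ncalls); prints per call the shift mm and turn deg from that call's start"""
    p,r=start or cur()
    for P,Q,n in wps:
        P=np.asarray(P,float); p0,r0=p,r; S=Slerp([0,1],R.concatenate([r0,Q]))
        for k in range(1,n+1):
            pn=p0+(P-p0)*k/n; rn=S(k/n)
            d=r.inv().apply(pn-p)*1000; w=np.degrees((r.inv()*rn).as_rotvec())
            print(np.round(d).astype(int),np.round(w,1),'->',pn.round(3)); p,r=pn,rn
E
python3 - <<'E'
from h import *
s=snap('wrist','w0.png')
p,r=cur(); P=np.array(s['pose']); print('cam in tool',r.inv().apply(P[:3,3]-p).round(4),'\n',(r.as_matrix().T@P[:3,:3]).round(3),s['fx'],s['k1'])
plan([((.25,-.45,.38),tool(60),1),((.46,.17,.42),tool(170),3)])
E
```

```text
cam in tool [ 6.840e-02  1.000e-04 -1.823e-01] 
 [[ 0.    -0.962 -0.274]
 [ 1.     0.     0.   ]
 [-0.    -0.274  0.962]] 399.0383922281809 0.007422054417724656
[  48 -112 -188] [ -0.1  -0.  -36.3] -> [ 0.25 -0.45  0.38]
[214 -43 -13] [  0.    0.  -36.7] -> [ 0.32  -0.243  0.393]
[197  94 -13] [  0.    0.  -36.7] -> [ 0.39  -0.037  0.407]
[102 193 -13] [  0.    0.  -36.7] -> [0.46 0.17 0.42]
```

move_arm(commands="48 -112 -188 0 0 -36.3 1;48 -112 -188 0 0 -36.3 1;48 -112 -188 0 0 -36.3 1;48 -112 -188 0 0 -36.3 1;48 -112 -188 0 0 -36.3 1")

```text
t: 0.78
tcp_pos: [0.2508, -0.4504, 0.3835]
tool_rot: [0.866, 0.5, -0.001, 0.003]
force: [0.8, -0.7, -0.7]
finger_gap: 1.003
gripper_force: 0.0
```

move_arm(commands="43 -9 -3 0 0 -7.3 1;86 -17 -5 0 0 -14.7 1;128 -26 -8 0 0 -22 1;171 -34 -10 0 0 -29.4 1;214 -43 -13 0 0 -36.7 1")

```text
t: 1.4
tcp_pos: [0.32, -0.2423, 0.3916]
tool_rot: [0.664, 0.748, 0.0, -0.002]
force: [0.6, 0.3, -0.9]
finger_gap: 1.0
gripper_force: 0.0
```

move_arm(commands="39 19 -3 0 0 -7.3 1;79 38 -5 0 0 -14.7 1;118 56 -8 0 0 -22 1;158 75 -10 0 0 -29.4 1;197 94 -13 0 0 -36.7 1")

```text
t: 2.02
tcp_pos: [0.3905, -0.0358, 0.4047]
tool_rot: [0.394, 0.919, -0.0, -0.002]
force: [-0.2, -0.3, -0.0]
finger_gap: 0.998
gripper_force: 0.0
```

move_arm(commands="20 39 -3 0 0 -7.3 1;41 77 -5 0 0 -14.7 1;61 116 -8 0 0 -22 1;82 154 -10 0 0 -29.4 1;102 193 -13 0 0 -36.7 1")

```text
t: 2.65
tcp_pos: [0.4608, 0.171, 0.4172]
tool_rot: [0.085, 0.996, -0.001, -0.002]
force: [0.5, -0.2, 0.6]
finger_gap: 1.001
gripper_force: 0.0
```

Run:
```python
from h import *
import pickle
print(cur()[0],np.array(telemetry.sense()['q']).round(2)); s=snap('wrist','w1.png'); pickle.dump(s,open('w1.pkl','wb'))
```

```text
[0.4607827  0.17095916 0.41724999] [ 0.13  0.15  1.4  -0.    1.6  -1.27]
```

View pics/w1.png

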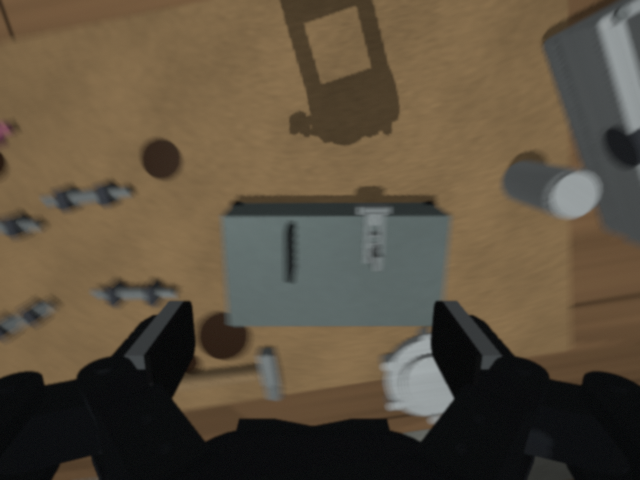

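The wrist view shows the lid top with corners near (223,213), (450,213), (445,326) and (227,326). The hasp is at (375,237) and the handle bar at (291,252).

Run:
```python
from h import *
import pickle
s=pickle.load(open('w1.pkl','rb')); im=s['image']; g=im.mean(2)
hsv=cv2.cvtColor(im,cv2.COLOR_RGB2HSV)
for u in (260,330,420): print('col',u,g[196:222:2,u].round().astype(int))
b=im.astype(int); lid=((b[...,2]-b[...,0])>0)&(g>85)
def edge_cols(v0,v1,us,):   # subpixel: strongest gradient along column between v0,v1
    out=[]
    for u in us:
        c=cv2.GaussianBlur(im[v0:v1,u-1:u+2].mean(1).astype(np.float32),(1,3),0); d=np.abs(np.diff(c,axis=0)).sum(1); k=d.argmax()
        w=d[max(k-2,0):k+3]; out.append((u,v0+(np.arange(max(k-2,0),max(k-2,0)+len(w))*w).sum()/w.sum()+.5))
    return np.array(out)
def edge_rows(u0,u1,vs):
    out=[]
    for v in vs:
        c=im[v-1:v+2,u0:u1].mean(0).astype(np.float32); d=np.abs(np.diff(c,axis=0)).sum(1); k=d.argmax()
        w=d[max(k-2,0):k+3]; out.append((u0+(np.arange(max(k-2,0),max(k-2,0)+len(w))*w).sum()/w.sum()+.5,v))
    return np.array(out)
E={'front':edge_cols(207,220,list(range(235,350,8))+list(range(398,436,6))),'back':edge_cols(318,334,range(235,425,8)),
 'left':edge_rows(215,237,range(225,310,6)),'right':edge_rows(435,460,range(225,290,6))}
def lines(z):
    L={}
    for k,e in E.items():
        W=np.array([onz(s,u,v,z)[:2] for u,v in e]); vx,vy,x0,y0=cv2.fitLine(W.astype(np.float32),cv2.DIST_HUBER,0,.001,.001).ravel(); L[k]=(np.array([x0,y0]),np.array([vx,vy]))
    return L
def X(a,b):
    t=np.linalg.solve(np.c_[a[1],-b[1]],b[0]-a[0]); return a[0]+t[0]*a[1]
for z in (.091,):
    L=lines(z); c=[X(L[f],L[l]) for f,l in (('front','left'),('front','right'),('back','right'),('back','left'))]
    print(np.round(c,4),'edges',[round(np.linalg.norm(c[i]-c[i-1]),4) for i in range(4)],'ctr',np.mean(c,0).round(4))
    for k in L: print(k,round(np.degrees(np.arctan2(L[k][1][1],L[k][1][0]))%180,2))
# triangulate corners with scene view for height
```

```text
col 260 [ 68  61  61  57  49  47  47  47  48  55  83 104 107]
col 330 [ 66  62  64  58  47  47  47  46  48  53  84 103 104]
col 420 [64 57 56 52 45 46 47 47 46 55 81 96 98]
[[0.4843 0.0398]
 [0.5349 0.338 ]
 [0.6918 0.3106]
 [0.6428 0.0211]] edges [np.float32(0.1597), np.float32(0.3025), np.float32(0.1592), np.float32(0.2936)] ctr [0.5885 0.1774]
front 80.36
back 80.4
left 173.29
right 170.1
```

```bash
cat >> h.py <<'E'
C0=np.array([.5885,.1775,0.]); YAW=-9.7
def cw(p): return C0+R.from_euler('z',YAW,degrees=True).apply(np.asarray(p,float))
def wc(p): return R.from_euler('z',-YAW,degrees=True).apply(np.asarray(p,float)-C0)
def handle(th): # case frame
    a=np.array([-.115,.040]); c,s_=np.cos(th),np.sin(th)
    return np.array([.08+a[0]*c+a[1]*s_, -.06, .085-a[0]*s_+a[1]*c])
def tab(th):
    a=np.array([.060,.026]); c,s_=np.cos(th),np.sin(th)
    return np.array([-.088+a[0]*c-a[1]*s_, .05, .094+a[0]*s_+a[1]*c])
E
python3 - <<'E'
from h import *
import pickle
s=pickle.load(open('w1.pkl','rb')); im=s['image'].copy(); g=im.mean(2)
m=(g<60).astype(np.uint8); m[:,:270]=0;m[:,310:]=0;m[:218]=0;m[300:]=0
ys,xs=np.where(m); print('handle dark',xs.mean(),ys.mean(),xs.min(),xs.max(),ys.min(),ys.max(),'pred',proj(s,cw([-.035,-.06,.125])),proj(s,cw([-.065,-.06,.125])),proj(s,cw([-.005,-.06,.125])))
o=cv2.resize(im[190:340,210:460],None,fx=3,fy=3,interpolation=cv2.INTER_CUBIC)
for p,c in [((-.08,-.15,.091),(255,0,0)),((-.08,.15,.091),(255,0,0)),((.08,.15,.091),(255,0,0)),((.08,-.15,.091),(255,0,0)),((-.035,-.06,.13),(0,255,0)),((-.028,.05,.132),(0,255,0)),((-.016,.038,.094),(255,0,255)),((-.016,.062,.094),(255,0,255)),((-.056,.05,.1),(0,0,255))]:
    u,v=proj(s,cw(p)); cv2.circle(o,(int((u-210+.5)*3),int((v-190+.5)*3)),4,c,1)
cv2.imwrite('pics/ov.png',cv2.cvtColor(o,cv2.COLOR_RGB2BGR))
E
```

```text
handle dark 289.77675840978594 250.95107033639144 287 293 224 279 pred [288.11658404 256.28761708] [287.70749552 233.20072304] [288.51148913 278.64035286]
```

View pics/ov.png

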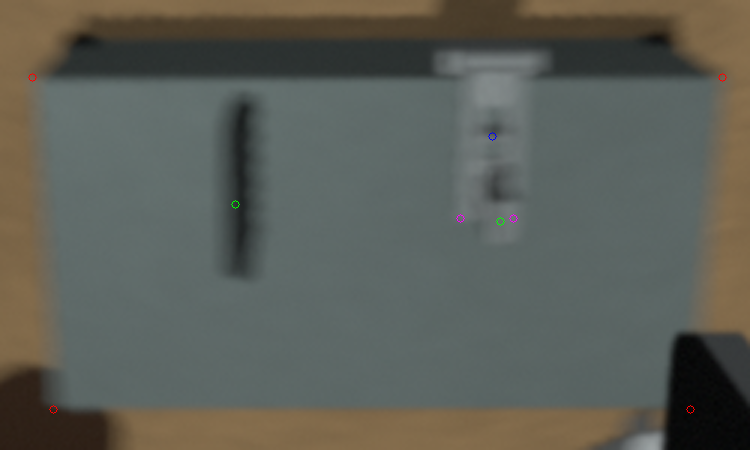

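The overlay of predicted points lands on the hasp and handle within about 2 mm, so I'll shift the case +1 mm in y. Next is the hasp.

```bash
sed -i 's/^C0=.*/C0=np.array([.5887,.1787,0.]); YAW=-9.7/' h.py
cat >> h.py <<'E'
def rows(poses,start):
    """poses of 5 rows per call; prints each row from its call's start"""
    for i in range(0,len(poses),5):
        p,r=start
        print('; '.join(' '.join(f'{v:g}' for v in [*np.round(r.inv().apply(P-p)*1000).astype(int),*np.round(np.degrees((r.inv()*Q).as_rotvec()),1)+0.]) for P,Q in poses[i:i+5])); start=poses[min(i+4,len(poses)-1)]
T0=tool(170.3)
E
python3 - <<'E'
from h import *
t=tab(0)-[0,0,.016]; A=cw(t+[0,0,.085]); B=cw(t)
plan([(A,T0,1),(B,T0,1)])
ps=[(cw(tab(th)-[0,0,.016]),T0) for th in np.linspace(0,1.65,16)[1:]]
rows(ps,(B,T0)); print(tab(1.65)-[0,0,.016])
E
```

```text
[-97  73 228] [ 0.2 -0.1  0.4] -> [0.57  0.233 0.189]
[ 0  0 85] [ 0.  0. -0.] -> [0.57  0.233 0.104]
3 0 -6 0 0 0; 7 0 -12 0 0 0; 12 0 -18 0 0 0; 17 0 -23 0 0 0; 22 0 -28 0 0 0
6 0 -4 0 0 0; 13 0 -7 0 0 0; 19 0 -9 0 0 0; 26 0 -11 0 0 0; 34 0 -12 0 0 0
7 0 0 0 0 0; 14 0 1 0 0 0; 21 0 2 0 0 0; 28 0 4 0 0 0; 35 0 8 0 0 0
[-0.11866574  0.05        0.13575476]
```

move_arm(commands="-24 18 57 0 0 0 1;-49 37 114 0 0 0 1;-73 55 171 0 0 0 1;-97 73 228 0.2 -0.1 0.4 1;-97 73 228 0.2 -0.1 0.4 1")

```text
t: 3.32
tcp_pos: [0.5657, 0.2242, 0.184]
tool_rot: [0.09, 0.996, -0.004, -0.006]
force: [0.2, -0.3, -0.4]
finger_gap: 0.997
gripper_force: 0.0
```

move_arm(commands="0 0 25 0 0 0 1;0 0 50 0 0 0 1;0 0 70 0 0 0 1;0 0 85 0 0 0 1;0 0 85 0 0 0 1")

```text
t: 3.95
tcp_pos: [0.568, 0.2243, 0.1061]
tool_rot: [0.09, 0.996, -0.002, 0.0]
force: [-0.2, 0.2, -0.4]
finger_gap: 0.997
gripper_force: 0.0
```

move_arm(commands="0 0 0 0 0 0 -1;0 0 0 0 0 0 -1;0 0 0 0 0 0 -1;0 0 0 0 0 0 -1;0 0 0 0 0 0 -1", grip_force=30)

```text
t: 4.58
tcp_pos: [0.5687, 0.2248, 0.1065]
tool_rot: [0.09, 0.996, -0.002, 0.001]
force: [-0.1, 0.5, -0.7]
finger_gap: 0.003
gripper_force: 0.0
```

Run:
```python
from h import *
t=telemetry.sense(); print(t['tcp_pos'],t['finger_gap'],t['force'],t['gripper_force'],t['t'])
a=snap('scene'); w=snap('wrist')
o=np.hstack([cv2.resize(a['image'][240:420,280:480],(440,396),interpolation=cv2.INTER_CUBIC),cv2.resize(w['image'][180:480,150:450],(360,360))[:396] if 0 else cv2.resize(w['image'][180:480,170:470],(360,396))])
cv2.imwrite('pics/c1.png',o[...,::-1])
```

```text
[0.56866072 0.22478921 0.10651211] 0.0029304351405993745 [-0.14884283  0.48957452 -0.70568105] 0.0 4.575
```

View pics/c1.png

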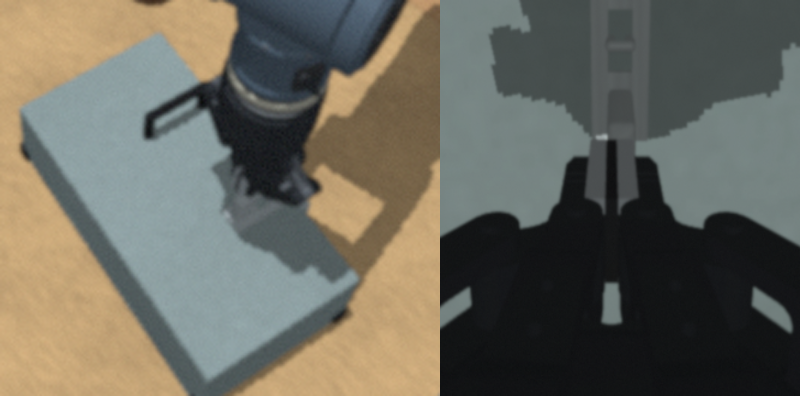

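The picture shows the fingers closed just past the strap (crop px (612,150)), and the tab isn't clearly between them. I'll open, back up and look.

move_arm(commands="0 0 0 0 0 0 1;0 0 0 0 0 0 1;0 0 -20 0 0 0 1;0 0 -60 0 0 0 1;0 0 -60 0 0 0 1")

```text
t: 5.3
tcp_pos: [0.5712, 0.2256, 0.1698]
tool_rot: [0.09, 0.996, -0.001, 0.004]
force: [0.7, 0.5, -0.2]
finger_gap: 0.997
gripper_force: 0.0
```

move_arm(commands="20 0 0 0 0 0 1;40 0 0 0 0 0 1;60 0 0 0 0 0 1;60 0 0 0 0 0 1;60 0 0 0 0 0 1")

```text
t: 5.92
tcp_pos: [0.5103, 0.2356, 0.1661]
tool_rot: [0.09, 0.996, -0.002, 0.001]
force: [0.6, 0.2, -0.2]
finger_gap: 1.002
gripper_force: 0.0
```

Run:
```python
from h import *
import pickle
print(cur()[0])
w=snap('wrist'); im=w['image'].copy(); pickle.dump(w,open('w2.pkl','wb'))
im=cv2.resize(im[100:480],None,fx=1.25,fy=1.25)
for p,c in [((-.028,.05,.1335),(0,255,0)),((-.028,.05,.0955),(0,255,255)),((-.016,.038,.0955),(255,0,255)),((-.016,.062,.0955),(255,0,255)),((-.056,.05,.1),(0,0,255)),((-.088,.05,.094),(255,255,0)),((-.035,-.06,.13),(255,0,0))]:
    u,v=proj(w,cw(p)); cv2.circle(im,(int(u*1.25),int((v-100)*1.25)),4,c,1)
cv2.imwrite('pics/c2.png',im[...,::-1])
```

```text
[0.51033122 0.23564693 0.16608174]
```

View pics/c2.png

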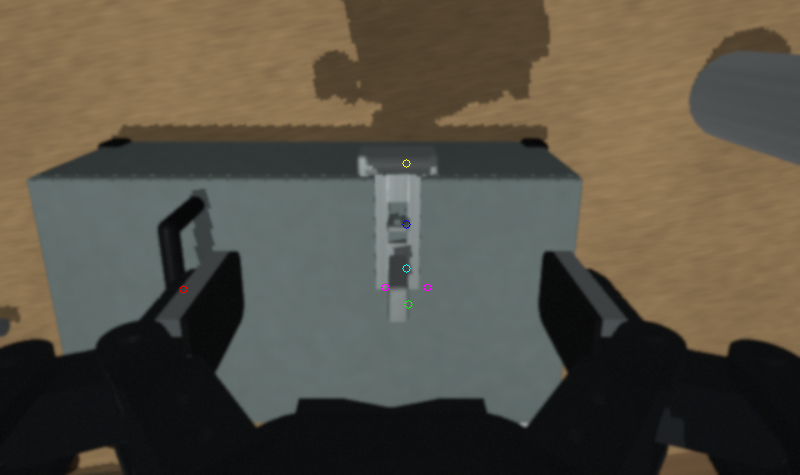

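Predicted marks sit about 8 px to the right of the hasp (tab top really at (399,305)), so the case y needs about −4 mm. Heights need checking too, using the lid width in this static view.

Run:
```python
from h import *
import pickle
w=pickle.load(open('w2.pkl','rb')); im=w['image']; g=cv2.GaussianBlur(im,(3,3),0).astype(float)
# front lid edge line: columns
def colpk(u,v0,v1): 
    d=np.abs(np.diff(g[v0:v1,u],axis=0)).sum(1); return v0+d.argmax()+.5
fe=np.array([(u,colpk(u,233,252)) for u in list(range(40,120,8))+list(range(360,450,8))]); a,b=np.polyfit(fe[:,0],fe[:,1],1); print('front edge v=',a,b)
def rowpk(v,u0,u1):
    d=np.abs(np.diff(g[v,u0:u1],axis=0)).sum(1); return u0+d.argmax()+.5
L=np.array([(rowpk(v,10,60),v) for v in range(248,300,4)]); Rr=np.array([(rowpk(v,445,480),v) for v in range(248,296,4)])
print(L[:,0],Rr[:,0])
pl=np.polyfit(L[:,1],L[:,0],1);pr=np.polyfit(Rr[:,1],Rr[:,0],1)
def x(p): 
    u=100
    for _ in range(20): v=a*u+b; u=np.polyval(p,v)
    return u,v
cl,cr=x(pl),x(pr); print(cl,cr)
for z in (.081,.086,.091,.096):
    A,B=onz(w,*cl,z),onz(w,*cr,z); M=(A+B)/2; d=B-A; print(z,'len',np.linalg.norm(d).round(4),'mid case',wc(M).round(4),'ang',np.degrees(np.arctan2(d[1],d[0])).round(2))
u,v=399/1.25,100+305/1.25; print('tab top',[wc(onz(w,u,v,z)).round(4) for z in (.12,.1335)])
print('hinge pin',wc(onz(w,398/1.25,100+162/1.25,.097)).round(4),'handle', wc(onz(w,170/1.25,100+250/1.25,.125)).round(4))
```

```text
front edge v= 0.003180626182377681 241.3710476531466
[21.5 22.5 23.5 24.5 24.5 25.5 26.5 27.5 28.5 29.5 29.5 30.5 31.5] [465.5 465.5 464.5 464.5 463.5 463.5 462.5 462.5 462.5 461.5 461.5 460.5]
(np.float64(20.32131406779248), np.float64(241.43568215673093)) (np.float64(466.15655443606846), np.float64(242.85371739527292))
0.081 len 0.3115 mid case [-0.077  -0.0068  0.081 ] ang 79.59
0.086 len 0.3057 mid case [-0.0785 -0.0058  0.086 ] ang 79.59
0.091 len 0.2998 mid case [-0.08   -0.0049  0.091 ] ang 79.59
0.096 len 0.294 mid case [-0.0815 -0.004   0.096 ] ang 79.59
tab top [array([-0.0197,  0.0455,  0.12  ]), array([-0.0278,  0.0454,  0.1335])]
hinge pin [-0.0899  0.0457  0.097 ] handle [-0.0539 -0.0661  0.125 ]
```

```bash
sed -i 's/^C0=.*/C0=np.array([.5879,.1740,0.]); YAW=-10.1/; s/^T0=.*/T0=tool(169.9)/' h.py
python3 - <<'E'
from h import *
plan([(cw([-.028,.05,.160]),T0,1),(cw([-.028,.05,.101]),T0,1)]); print(wc(cur()[0]),telemetry.sense()['t'])
E
```

```text
[-59   3   6] [-0.2  0.1 -0.2] -> [0.569 0.228 0.16 ]
[ 0  0 59] [-0. -0. -0.] -> [0.569 0.228 0.101]
[-0.08692645  0.04708666  0.16615467] 5.975
```

move_arm(commands="-20 1 2 0 0 0 1;-40 2 4 0 0 0 0.5;-59 3 6 -0.2 0.1 -0.2 0;-59 3 6 -0.2 0.1 -0.2 0;-59 3 6 -0.2 0.1 -0.2 -0.1")

```text
t: 6.6
tcp_pos: [0.5675, 0.2279, 0.16]
tool_rot: [0.088, 0.996, -0.0, -0.001]
force: [0.2, -0.0, -0.2]
finger_gap: 0.452
gripper_force: 0.0
```

move_arm(commands="0 0 15 0 0 0 -0.1;0 0 30 0 0 0 -0.1;0 0 45 0 0 0 -0.1;0 0 59 0 0 0 -0.1;0 0 59 0 0 0 -0.3")

```text
t: 7.22
tcp_pos: [0.5669, 0.2278, 0.0996]
tool_rot: [0.088, 0.996, -0.001, -0.002]
force: [0.4, 0.4, 1.2]
finger_gap: 0.346
gripper_force: 0.0
```

Run:
```python
from h import *
t=telemetry.sense(); print(wc(t['tcp_pos']).round(4),t['finger_gap'],t['force'].round(1))
w=snap('wrist'); im=cv2.resize(w['image'][160:480,160:480],None,fx=1.8,fy=1.8)
for p,c in [((-.028,.05,.1335),(0,255,0)),((-.028,.05,.0955),(0,255,255))]:
    u,v=proj(w,cw(p)); cv2.circle(im,(int((u-160)*1.8),int((v-160)*1.8)),4,c,1)
cv2.imwrite('pics/c3.png',im[...,::-1])
```

```text
[-0.0302  0.0493  0.0996] 0.34647494318251265 [0.4 0.4 1.2]
```

View pics/c3.png

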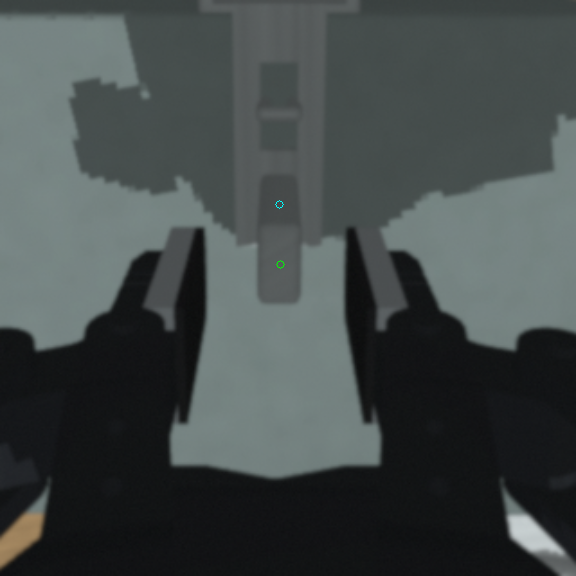

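The tab top at (280,265) sits centred between the fingers (205 and 348), so I'll close.

move_arm(commands="0 0 0 0 0 0 -0.6;0 0 0 0 0 0 -0.8;0 0 0 0 0 0 -1;0 0 0 0 0 0 -1;0 0 0 0 0 0 -1", grip_force=40)

```text
t: 7.9
tcp_pos: [0.5681, 0.2281, 0.1015]
tool_rot: [0.088, 0.996, 0.0, 0.0]
force: [0.0, 0.4, -0.6]
finger_gap: -0.002
gripper_force: 0.0
```

move_arm(commands="3 0 -6 0 0 0 -1;7 0 -12 0 0 0 -1;12 0 -18 0 0 0 -1;17 0 -23 0 0 0 -1;22 0 -28 0 0 0 -1")

```text
t: 8.52
tcp_pos: [0.546, 0.2321, 0.1299]
tool_rot: [0.088, 0.996, 0.0, 0.0]
force: [0.9, -0.5, -0.7]
finger_gap: 0.0
gripper_force: 0.0
```

Run:
```python
from h import *
t=telemetry.sense(); print(wc(t['tcp_pos']).round(4),t['finger_gap'],t['gripper_force'],t['force'].round(1))
w=snap('wrist'); im=cv2.resize(w['image'][160:480,160:480],None,fx=1.5,fy=1.5)
s=snap('scene'); a=cv2.resize(s['image'][240:400,310:470],(480,480),interpolation=cv2.INTER_CUBIC)
o=cv2.resize(np.hstack([im,a]),(800,400))
cv2.imwrite('pics/c4.png',o[...,::-1])
```

```text
[-0.0514  0.0498  0.1299] 0.00010634868777631258 0.0 [ 0.9 -0.5 -0.7]
```

View pics/c4.png

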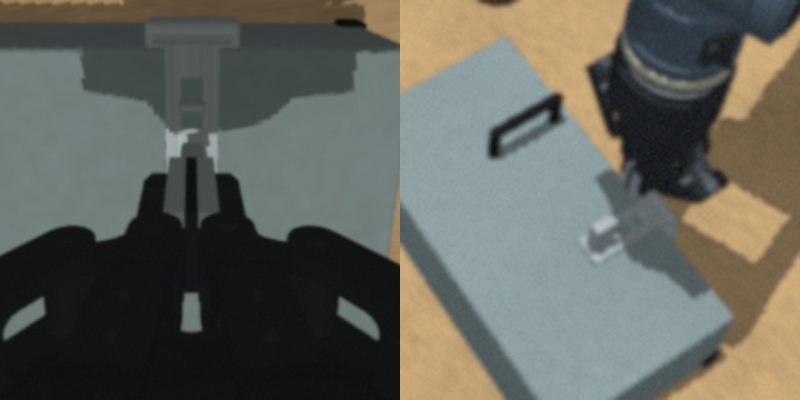

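The scene crop shows the fingers hovering above the hasp, with the tab still standing at (600,240). From the pad spacing in the wrist images, the real fingertips sit about 40 mm behind the reported TCP. I'll retry 40 mm lower and watch the force.

move_arm(commands="-12 0 0 0 0 0 0;-22 0 0 0 0 0 0;-22 0 15 0 0 0 0;-22 0 25 0 0 0 0;-22 0 35 0 0 0 0")

```text
t: 9.25
tcp_pos: [0.5672, 0.228, 0.0929]
tool_rot: [0.088, 0.996, -0.0, -0.001]
force: [0.6, 0.0, 0.5]
finger_gap: 0.5
gripper_force: 0.0
```

move_arm(commands="0 0 8 0 0 0 0;0 0 16 0 0 0 0;0 0 24 0 0 0 0;0 0 30 0 0 0 0;0 0 30 0 0 0 0")

```text
t: 9.88
tcp_pos: [0.5678, 0.228, 0.0639]
tool_rot: [0.088, 0.996, -0.0, -0.0]
force: [0.2, 0.9, -1.1]
finger_gap: 0.497
gripper_force: 0.0
```

move_arm(commands="0 0 0 0 0 0 -0.4;0 0 0 0 0 0 -0.8;0 0 0 0 0 0 -1;0 0 0 0 0 0 -1;0 0 0 0 0 0 -1", grip_force=40)

```text
t: 10.5
tcp_pos: [0.5685, 0.2284, 0.0648]
tool_rot: [0.088, 0.996, 0.0, 0.0]
force: [-0.2, 1.2, 2.5]
finger_gap: 0.11
gripper_force: 42.1
```

The tab is gripped: gap 0.11, about 10 mm, at 42 N. That confirms the 40 mm tool offset.

```bash
cat >> h.py <<'E'
OFF=.040   # true fingertips lie 40 mm behind the reported TCP
def rep(g,rot,back=.019):  # reported TCP for a grasp point g (world)
    return np.asarray(g)+rot.apply([0,0,back+OFF])
E
python3 - <<'E'
from h import *
a=np.array([.060,.029])
ps=[]
for th in np.linspace(0,1.7,16)[1:]:
    c,s=np.cos(th),np.sin(th); ps.append((cw([-.088+a[0]*c-a[1]*s,.05,.094+a[0]*s+a[1]*c]),T0))
rows(ps,(cw([-.028,.05,.123]),T0)); print(ps[-1][0])
E
```

```text
4 0 -7 0 0 0; 8 0 -13 0 0 0; 13 0 -18 0 0 0; 19 0 -23 0 0 0; 25 0 -28 0 0 0
7 0 -4 0 0 0; 14 0 -6 0 0 0; 21 0 -8 0 0 0; 28 0 -10 0 0 0; 36 0 -10 0 0 0
8 0 1 0 0 0; 15 0 2 0 0 0; 22 0 4 0 0 0; 29 0 7 0 0 0; 36 0 11 0 0 0
[0.47410857 0.24505638 0.1497634 ]
```

move_arm(commands="4 0 -7 0 0 0 -1;8 0 -13 0 0 0 -1;13 0 -18 0 0 0 -1;19 0 -23 0 0 0 -1;25 0 -28 0 0 0 -1")

```text
t: 11.12
tcp_pos: [0.5434, 0.2329, 0.0926]
tool_rot: [0.088, 0.996, 0.0, 0.0]
force: [3.4, 4.9, -9.2]
finger_gap: 0.108
gripper_force: 38.8
```

move_arm(commands="7 0 -4 0 0 0 -1;14 0 -6 0 0 0 -1;21 0 -8 0 0 0 -1;28 0 -10 0 0 0 -1;36 0 -10 0 0 0 -1")

```text
t: 11.75
tcp_pos: [0.5104, 0.2389, 0.1036]
tool_rot: [0.088, 0.996, 0.0, 0.003]
force: [4.9, 1.3, -2.5]
finger_gap: 0.112
gripper_force: 26.8
```

move_arm(commands="8 0 1 0 0 0 -1;15 0 2 0 0 0 -1;22 0 4 0 0 0 -1;29 0 7 0 0 0 -1;36 0 11 0 0 0 -1")

```text
t: 12.38
tcp_pos: [0.4755, 0.2453, 0.0943]
tool_rot: [0.088, 0.996, 0.001, 0.004]
force: [2.2, 0.7, 7.6]
finger_gap: 0.111
gripper_force: 43.7
```

move_arm(commands="0 0 0 0 0 0 -1;0 0 0 0 0 0 0.2;0 0 0 0 0 0 0.4;0 0 0 0 0 0 0.6;0 0 -30 0 0 0 0.6")

```text
t: 13.0
tcp_pos: [0.4699, 0.2442, 0.1195]
tool_rot: [0.088, 0.996, -0.001, -0.004]
force: [-0.4, 0.7, 0.8]
finger_gap: 0.802
gripper_force: 0.0
```

move_arm(commands="0 0 -50 0 0 0 0.6;0 0 -100 0 0 0 0.6;0 0 -120 0 0 0 0.6;0 0 -120 0 0 0 0.6;0 0 -120 0 0 0 0.6")

```text
t: 13.62
tcp_pos: [0.4713, 0.2447, 0.2399]
tool_rot: [0.088, 0.996, -0.001, -0.002]
force: [-0.1, 0.1, -1.0]
finger_gap: 0.801
gripper_force: 0.0
```

Run:
```python
from h import *
t=telemetry.sense(); print(t['tcp_pos'],wc(t['tcp_pos']).round(4),np.array(t['q']).round(2))
w=snap('wrist'); im=w['image'].copy()
s=snap('scene'); a=s['image'].copy()
for th,c in ((1.5,(0,0,255)),(1.7,(255,0,0))):
  for sn,i in ((w,im),(s,a)):
    u,v=proj(sn,cw(tab(th))); cv2.circle(i,(int(u),int(v)),3,c,1)
u,v=proj(s,cw(handle(0)));cv2.circle(a,(int(u),int(v)),3,(0,255,0),1)
a=cv2.resize(a[200:400,270:470],(480,480),interpolation=cv2.INTER_CUBIC)
o=cv2.resize(np.hstack([im,a]),(800,343))
cv2.imwrite('pics/c5.png',o[...,::-1])
```

```text
[0.47132854 0.24468003 0.23993421] [-0.1272  0.0491  0.2399] [ 0.27  0.35  1.61 -0.    1.19 -1.13]
```

View pics/c5.png

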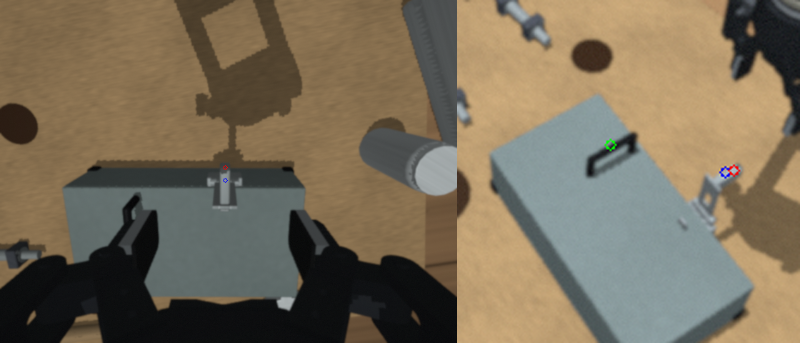

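Hasp upright (px (225,185) wrist; (730,172) scene), and the handle mark sits on the bar. Now the lid.

```bash
cat >> h.py <<'E'
YC=R.from_euler('z',YAW,degrees=True).apply([0,1,0])
def lidpose(th,k=30/1.92):
    rot=tool(169.9,k*th,YC) if th else T0
    return rep(cw(handle(th)),rot),rot
E
python3 - <<'E'
from h import *
g=rep(cw(handle(0)),T0); plan([(g+[0,0,.15],T0,1),(g,T0,1)])
ps=[lidpose(th) for th in np.linspace(0,1.92,21)[1:]]; rows(ps,(g,T0)); print(ps[-1][0],ps[-1][1].as_quat())
E
```

```text
[ -92 -109   23] [-0.1 -0.2  0. ] -> [0.543 0.121 0.216]
[  0   0 150] [ 0.  0. -0.] -> [0.543 0.121 0.066]
-3 0 -11 0 1.5 0; -7 0 -21 0 3 0; -11 0 -31 0 4.5 0; -17 0 -40 0 6 0; -24 0 -49 0 7.5 0
-6 0 -9 0 1.5 0; -13 0 -17 0 3 0; -21 0 -24 0 4.5 0; -30 0 -30 0 6 0; -38 0 -35 0 7.5 0
-9 0 -6 0 1.5 0; -18 0 -10 0 3 0; -28 0 -14 0 4.5 0; -38 0 -16 0 6 0; -48 0 -17 0 7.5 0
-10 0 -2 0 1.5 0; -20 0 -2 0 3 0; -30 0 -2 0 4.5 0; -40 0 0 0 6 0; -50 0 2 0 7.5 0
[0.70283622 0.0925823  0.12827774] [ 0.08502567  0.96217635  0.02278256 -0.25781438]
```

move_arm(commands="-20 -25 0 0 0 0 0.3;-40 -50 5 0 0 0 0;-65 -80 12 0 0 0 0;-92 -109 23 -0.1 -0.2 0 0;-92 -109 23 -0.1 -0.2 0 0")

```text
t: 14.35
tcp_pos: [0.5443, 0.1194, 0.2161]
tool_rot: [0.09, 0.996, 0.0, -0.0]
force: [-0.2, 0.7, -0.0]
finger_gap: 0.5
gripper_force: 0.0
```

move_arm(commands="0 0 50 0 0 0 0;0 0 90 0 0 0 0;0 0 120 0 0 0 0;0 0 140 0 0 0 0;0 0 150 0 0 0 0")

```text
t: 14.98
tcp_pos: [0.5429, 0.1227, 0.0667]
tool_rot: [0.088, 0.996, 0.001, -0.0]
force: [0.3, -0.4, -0.3]
finger_gap: 0.503
gripper_force: 0.0
```

move_arm(commands="0 0 0 0 0 0 0;0 0 0 0 0 0 -0.4;0 0 0 0 0 0 -1;0 0 0 0 0 0 -1;0 0 0 0 0 0 -1", grip_force=50)

```text
t: 15.6
tcp_pos: [0.5451, 0.121, 0.0694]
tool_rot: [0.088, 0.996, 0.0, 0.002]
force: [-1.2, -5.7, 6.7]
finger_gap: 0.092
gripper_force: 49.0
```

move_arm(commands="-3 0 -11 0 1.5 0 -1;-7 0 -21 0 3 0 -1;-11 0 -31 0 4.5 0 -1;-17 0 -40 0 6 0 -1;-24 0 -49 0 7.5 0 -1")

```text
t: 16.23
tcp_pos: [0.5647, 0.1174, 0.1146]
tool_rot: [0.088, 0.994, 0.006, -0.068]
force: [0.2, -1.8, -12.8]
finger_gap: 0.096
gripper_force: 48.5
```

move_arm(commands="-6 0 -9 0 1.5 0 -1;-13 0 -17 0 3 0 -1;-21 0 -24 0 4.5 0 -1;-30 0 -30 0 6 0 -1;-38 0 -35 0 7.5 0 -1")

```text
t: 16.85
tcp_pos: [0.6037, 0.1103, 0.144]
tool_rot: [0.087, 0.987, 0.012, -0.136]
force: [-6.2, -2.0, -10.3]
finger_gap: 0.095
gripper_force: 49.0
```

move_arm(commands="-9 0 -6 0 1.5 0 -1;-18 0 -10 0 3 0 -1;-28 0 -14 0 4.5 0 -1;-38 0 -16 0 6 0 -1;-48 0 -17 0 7.5 0 -1")

```text
t: 17.48
tcp_pos: [0.6549, 0.1009, 0.1489]
tool_rot: [0.086, 0.976, 0.017, -0.199]
force: [-6.6, -1.6, -3.2]
finger_gap: 0.089
gripper_force: 49.1
```

move_arm(commands="-10 0 -2 0 1.5 0 -1;-20 0 -2 0 3 0 -1;-30 0 -2 0 4.5 0 -1;-40 0 0 0 6 0 -1;-50 0 2 0 7.5 0 -1")

```text
t: 18.1
tcp_pos: [0.7044, 0.094, 0.1299]
tool_rot: [0.085, 0.962, 0.024, -0.257]
force: [0.2, 0.2, 0.1]
finger_gap: -0.001
gripper_force: 0.0
```

Run:
```python
from h import *
t=telemetry.sense(); p,r=cur(); print(wc(p-r.apply([0,0,.059])).round(4),'want',handle(1.92).round(4),np.array(t['q']).round(2),t['finger_gap'])
```

```text
[ 0.1582 -0.0585  0.1811] want [ 0.1569 -0.06    0.1794] [-0.05  1.    0.72  0.07  1.94 -1.44] -0.0011887462249046234
```

The bar slipped out near the end of the swing. I'll back out along the tool axis, come round over the lid, and find its angle from the cameras.

move_arm(commands="0 0 -20 0 0 0 -1;0 0 -40 0 0 0 -1;0 0 -60 0 0 0 -1;0 0 -80 0 0 0 -1;0 0 -100 0 0 0 -1")

```text
t: 18.73
tcp_pos: [0.7535, 0.0851, 0.2176]
tool_rot: [0.084, 0.963, 0.024, -0.256]
force: [0.5, -0.0, -0.7]
finger_gap: -0.003
gripper_force: 0.0
```

Run:
```python
from h import *
t=telemetry.sense(); print(t['tcp_pos'],wc(t['tcp_pos']).round(3),t['force'])
plan([(cw([.07,-.06,.36]),T0,1),(cw([-.02,-.06,.33]),T0,1)])
s=snap('scene'); a=s['image'].copy()
for th,c in ((1.4,(0,255,0)),(1.6,(255,255,0)),(1.8,(255,0,0)),(2.0,(255,0,255))):
  for y in (-.15,.15):
    u,v=proj(s,cw([.08-.16*np.cos(th)+.006*np.sin(th),y,.085+.16*np.sin(th)+.006*np.cos(th)])); cv2.circle(a,(int(u),int(v)),3,c,1)
a=cv2.resize(a[180:480,200:500],(600,600),interpolation=cv2.INTER_CUBIC)
cv2.imwrite('pics/c6.png',a[...,::-1])
```

```text
[0.75349413 0.08514056 0.21759271] [ 0.179 -0.058  0.218] [ 0.45131715 -0.02073324 -0.65424279]
[165  -1 -70] [  0.2 -29.8   0.1] -> [0.646 0.103 0.36 ]
[90  0 30] [0. 0. 0.] -> [0.558 0.118 0.33 ]
```

View pics/c6.png

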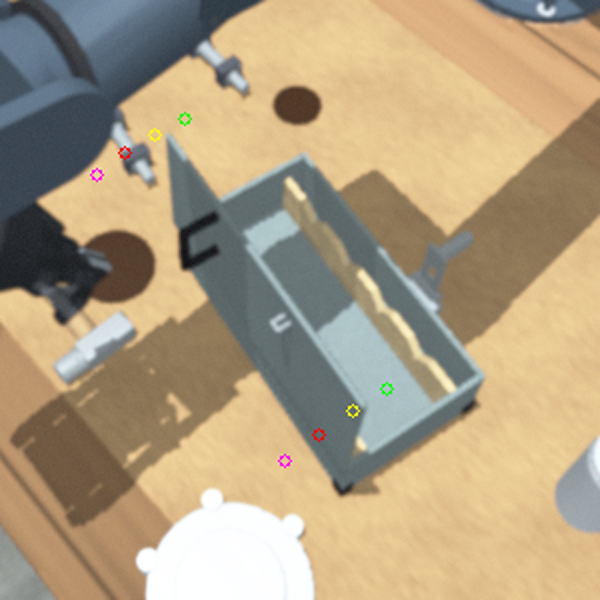

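Lid top corners at (168,138) and (363,408) put it near 1.55 rad. I'll come over and push it further open from the inside with closed fingers.

move_arm(commands="30 0 -25 0 -6 0 -1;70 0 -45 0 -12 0 -1;110 0 -60 0 -20 0 -1;165 -1 -70 0.2 -29.8 0.1 -1;165 -1 -70 0.2 -29.8 0.1 -1")

```text
t: 19.4
tcp_pos: [0.6379, 0.1051, 0.3661]
tool_rot: [0.087, 0.996, -0.0, 0.001]
force: [1.3, 0.1, 0.6]
finger_gap: 0.002
gripper_force: 0.0
```

move_arm(commands="25 30 0 0 0 0 -1;50 60 20 0 0 0 -1;50 60 60 0 0 0 -1;50 60 100 0 0 0 -1;50 60 100 0 0 0 -1")

```text
t: 20.02
tcp_pos: [0.6052, 0.17, 0.2556]
tool_rot: [0.088, 0.996, -0.002, -0.005]
force: [-0.5, -0.4, 0.6]
finger_gap: 0.002
gripper_force: 0.0
```

move_arm(commands="0 0 40 0 0 0 -1;0 0 80 0 0 0 -1;0 0 110 0 0 0 -1;-20 0 115 0 0 0 -1;-30 0 115 0 0 0 -1")

```text
t: 20.65
tcp_pos: [0.6395, 0.1642, 0.1459]
tool_rot: [0.089, 0.996, -0.001, 0.001]
force: [0.4, -0.5, 1.0]
finger_gap: -0.002
gripper_force: 0.0
```

move_arm(commands="-7 0 0 0 0 0 -1;-14 0 0 0 0 0 -1;-21 0 0 0 0 0 -1;-28 0 0 0 0 0 -1;-35 0 0 0 0 0 -1")

```text
t: 21.28
tcp_pos: [0.6705, 0.1584, 0.1447]
tool_rot: [0.088, 0.996, -0.001, -0.002]
force: [-3.6, 1.9, -1.4]
finger_gap: 0.002
gripper_force: 1.8
```

Run:
```python
from h import *
t=telemetry.sense(); print(wc(t['tcp_pos']).round(4),t['force'].round(1))
```

```text
[ 0.084  -0.0009  0.1447] [-3.6  1.9 -1.4]
```

move_arm(commands="-5 0 0 0 0 0 -1;-10 0 0 0 0 0 -1;-15 0 0 0 0 0 -1;-20 0 0 0 0 0 -1;-25 0 0 0 0 0 -1")

```text
t: 21.9
tcp_pos: [0.6969, 0.1536, 0.1454]
tool_rot: [0.088, 0.996, -0.001, 0.0]
force: [-2.1, 0.3, -0.9]
finger_gap: 0.005
gripper_force: 1.3
```

move_arm(commands="0 0 0 0 0 0 -1;20 0 0 0 0 0 -1;50 0 0 0 0 0 -1;90 0 -30 0 0 0 -1;90 0 -60 0 0 0 -1")

```text
t: 22.52
tcp_pos: [0.6058, 0.1702, 0.2062]
tool_rot: [0.088, 0.996, -0.001, 0.0]
force: [1.7, 0.5, 0.7]
finger_gap: -0.0
gripper_force: 0.0
```

Run:
```python
from h import *
t=telemetry.sense(); print(wc(t['tcp_pos']).round(4),t['force'].round(1),np.array(t['q']).round(2))
s=snap('top'); im=s['image']; b=im.astype(int); g=im.mean(2)
m=((b[...,2]-b[...,0])>-25).astype(np.uint8); m[:165]=0;m[345:]=0;m[:,:315]=0;m[:,505:]=0
n,l,st,c=cv2.connectedComponentsWithStats(m)
for i in range(1,n):
    if not 60<st[i,4]<1200: continue
    ys,xs=np.where(l==i); r=cv2.minAreaRect(np.c_[xs,ys].astype(np.float32)); W=np.array([onz(s,u,v,.018)[:2] for u,v in cv2.boxPoints(r)])
    e=[np.linalg.norm(W[k+1]-W[k]) for k in (0,1)]; k=int(np.argmax(e)); d=W[k+1]-W[k]
    print(st[i,4],np.round(r[0],1),onz(s,*r[0],.018).round(4),np.round(e,3),round(np.degrees(np.arctan2(d[1],d[0]))%180,1),im[ys,xs].mean(0).round())
```

```text
[ 0.0183 -0.0006  0.2062] [1.7 0.5 0.7] [ 0.1   0.52  1.41 -0.    1.22 -1.3 ]
312 [448.4 188.9] [ 0.7387 -0.4151  0.018 ] [0.042 0.127] 70.1 [112.  72. 128.]
287 [426.1 230. ] [ 0.6096 -0.3393  0.018 ] [0.13  0.034] 105.8 [119. 120. 122.]
394 [474.9 250.4] [ 0.5439 -0.4854  0.018 ] [0.038 0.177] 178.6 [163. 163. 162.]
281 [362.4 234.6] [ 0.598  -0.1449  0.018 ] [0.033 0.126] 80.4 [122. 122. 124.]
299 [420.  280.4] [ 0.4552 -0.3135  0.018 ] [0.034 0.128] 82.7 [121. 121. 123.]
288 [371.5 287.5] [ 0.4364 -0.1675  0.018 ] [0.031 0.129] 86.3 [125. 125. 127.]
```

Run:
```python
from h import *
plan([((.525,-.25,.35),tool(90),2)],start=(cw([.019,0,.205]),T0))
```

```text
[   3 -214  -73] [-0. -0. 40.] -> [ 0.566 -0.04   0.277]
[-135 -166  -73] [ 0. -0. 40.] -> [ 0.525 -0.25   0.35 ]
```

move_arm(commands="0 -30 -60 0 0 8 -1;1 -80 -65 0 0 16 -1;2 -125 -68 0 0 24 -1;2 -170 -70 0 0 32 -1;3 -214 -73 0 0 40 -1")

```text
t: 23.2
tcp_pos: [0.5688, -0.0427, 0.2799]
tool_rot: [0.426, 0.905, -0.001, 0.003]
force: [0.3, 0.4, 0.5]
finger_gap: -0.002
gripper_force: 0.0
```

move_arm(commands="-27 -33 -15 0 0 8 -1;-54 -66 -30 0 0 16 -1;-90 -110 -50 0 0 26 -1;-125 -155 -68 0 0 36 -1;-135 -166 -73 0 0 40 -1")

```text
t: 23.82
tcp_pos: [0.5272, -0.2557, 0.3546]
tool_rot: [0.711, 0.704, -0.001, 0.005]
force: [-0.2, -0.4, 0.3]
finger_gap: -0.001
gripper_force: 0.0
```

move_arm(commands="0 0 0 0 0 0 -1;0 0 0 0 0 0 -1;0 0 0 0 0 0 -1;0 0 0 0 0 0 0;0 0 0 0 0 0 0")

```text
t: 24.45
tcp_pos: [0.5263, -0.2495, 0.3519]
tool_rot: [0.708, 0.707, -0.001, 0.001]
force: [0.3, -0.8, -0.4]
finger_gap: 0.417
gripper_force: 0.0
```

```bash
cat >> h.py <<'E'
def shafts(s,excl=None):
    im=s['image']; b=im.astype(int); hsv=cv2.cvtColor(im,cv2.COLOR_RGB2HSV)
    m=((hsv[...,1]<60)&(hsv[...,2]>75)).astype(np.uint8)
    m=cv2.morphologyEx(m,cv2.MORPH_CLOSE,np.ones((5,5)))
    n,l,st,c=cv2.connectedComponentsWithStats(m); out=[]
    for i in range(1,n):
        if st[i,4]<150: continue
        ys,xs=np.where(l==i); r=cv2.minAreaRect(np.c_[xs,ys].astype(np.float32)+.0); W=np.array([onz(s,u,v,.018)[:2] for u,v in cv2.boxPoints(r)])
        e=[np.linalg.norm(W[k+1]-W[k]) for k in (0,1)]; k=int(np.argmax(e)); d=W[k+1]-W[k]
        out.append((st[i,4],np.round(r[0],1),onz(s,*r[0],.018)[:2].round(4),np.round(e,3),round(np.degrees(np.arctan2(d[1],d[0]))%180,1),im[ys,xs].mean(0).round()))
    return out
E
python3 - <<'E'
from h import *
import pickle
t=telemetry.sense(); print(t['tcp_pos'],t['finger_gap'])
s=snap('wrist','w3.png'); pickle.dump(s,open('w3.pkl','wb'))
for o in shafts(s): print(*o)
E
```

```text
[ 0.52633157 -0.24952146  0.35191976] 0.417315800876071
271 [376.9  44.6] [ 0.6014 -0.0931] [0.026 0.015] 85.3 [110. 114. 112.]
152 [234.4  65.3] [ 0.4318 -0.1155] [0.028 0.016] 73.2 [89. 92. 90.]
1173 [368.8 103.7] [ 0.5943 -0.1592] [0.097 0.027] 77.6 [ 96. 100. 101.]
9017 [610. 290.] [ 0.9394 -0.4067] [0.072 0.468] 102.5 [100. 101.  96.]
230 [261.  191.6] [ 0.4579 -0.2679] [0.035 0.014] 79.6 [107. 111. 109.]
803 [369.4 232.6] [ 0.6014 -0.3234] [0.027 0.096] 98.3 [ 98. 102. 102.]
436 [258.2 227.2] [ 0.4525 -0.3158] [0.045 0.023] 82.9 [107. 112. 111.]
176 [255.4 263.3] [ 0.4466 -0.367 ] [0.026 0.022] 83.2 [108. 111. 108.]
205 [376.7 283.1] [ 0.6144 -0.3963] [0.041 0.026] 78.9 [104. 105. 101.]
1073 [312.5 338.5] [ 0.5249 -0.4829] [0.131 0.031] 180.0 [116. 120. 119.]
1820 [313.5 415.6] [ 0.5262 -0.6163] [0.194 0.035] 5.8 [111. 117. 117.]
```

View pics/w3.png

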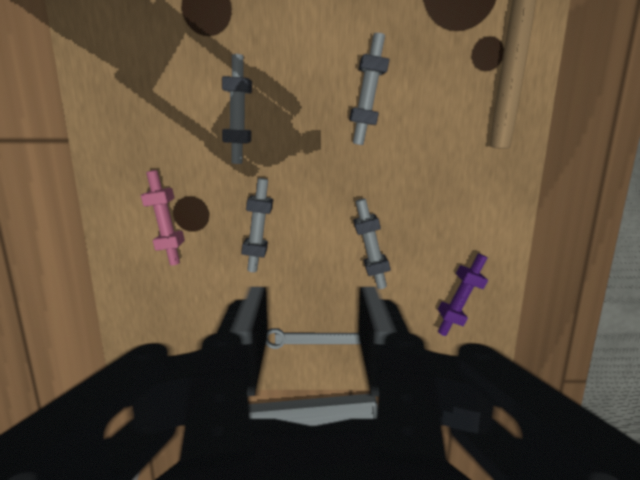

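The picture shows four grey shafts by their ends: A (378,33)–(359,144), B (238,55)–(237,163), C (262,178)–(253,271) and D (362,198)–(382,288). The pink one is at (163,217), the purple at (463,293) and the spanner at (317,338).

```bash
cat > sh.py <<'E'
from h import *
import pickle
s=pickle.load(open('w3.pkl','rb'))
S={}
for k,a,b in (('A',(378,33),(359,144)),('B',(238,55),(237,163)),('C',(262,178),(253,271)),('D',(362,198),(382,288))):
    P,Q=onz(s,*a,.016),onz(s,*b,.016); d=P-Q; S[k]=((P+Q)/2,np.degrees(np.arctan2(d[1],d[0]))%180,np.linalg.norm(d))
def gp(k,z=-.037,dz=0): return np.r_[S[k][0][:2],z+dz],tool(S[k][1])
def pl(y,z,flip=False): return cw([0,y,z]),tool(169.9-(180 if flip else 0))
E
python3 - <<'E'
from sh import *
for k in S: print(k,S[k][0].round(4),round(S[k][1],1),round(S[k][2],4))
print('now',cur()[0]); 
g=gp('B'); plan([(g[0]+[0,0,.08],g[1],1),(g[0],g[1],1),(g[0]+[0,0,.22],g[1],1)],start=(np.array([.5258,-.25,.351]),tool(90)))
t=pl(-.09,.17); print('carry'); plan([(t[0],t[1],2),(pl(-.09,.006)[0],t[1],1)],start=(g[0]+[0,0,.22],g[1]))
E
```

```text
A [ 0.5932 -0.144   0.016 ] 81.8 0.1285
B [ 0.4324 -0.1675  0.016 ] 86.4 0.1275
C [ 0.4511 -0.3147  0.016 ] 82.4 0.1298
D [ 0.6063 -0.3407  0.016 ] 104.2 0.1319
now [ 0.5262938  -0.24966448  0.35189613]
[ 82 -93 308] [-0.  -0.   3.6] -> [ 0.432 -0.168  0.043]
[ 0  0 80] [ 0. -0.  0.] -> [ 0.432 -0.168 -0.037]
[   0    0 -220] [-0.  0.  0.] -> [ 0.432 -0.168  0.183]
carry
[131  62   7] [ -0.    0.  -41.8] -> [ 0.502 -0.041  0.176]
[ 56 133   6] [  0.    0.  -41.8] -> [0.572 0.085 0.17 ]
[  0   0 164] [-0. -0. -0.] -> [0.572 0.085 0.006]
```

move_arm(commands="20 -23 50 0 0 1 0.3;41 -46 100 0 0 2 0.3;62 -70 150 0 0 3 0.3;82 -93 200 0 0 3.6 0.3;82 -93 250 0 0 3.6 0.3")

```text
t: 25.12
tcp_pos: [0.4313, -0.1664, 0.101]
tool_rot: [0.729, 0.684, -0.001, 0.0]
force: [0.8, -1.5, 0.1]
finger_gap: 0.653
gripper_force: 0.0
```

move_arm(commands="0 0 45 0 0 0 0.3;0 0 85 0 0 0 0.3;0 0 115 0 0 0 0.3;0 0 130 0 0 0 0.3;0 0 138 0 0 0 0.3")

```text
t: 25.75
tcp_pos: [0.4335, -0.1688, -0.0366]
tool_rot: [0.73, 0.684, -0.001, 0.001]
force: [0.3, 0.9, -0.3]
finger_gap: 0.649
gripper_force: 0.0
```

move_arm(commands="0 0 0 0 0 0 0.3;0 0 0 0 0 0 -0.3;0 0 0 0 0 0 -1;0 0 0 0 0 0 -1;0 0 0 0 0 0 -1", grip_force=60)

```text
t: 26.38
tcp_pos: [0.4334, -0.1689, -0.0351]
tool_rot: [0.73, 0.684, -0.001, 0.001]
force: [-0.8, 0.5, 5.5]
finger_gap: 0.186
gripper_force: 58.4
```

move_arm(commands="0 0 -20 0 0 0 -1;0 0 -70 0 0 0 -1;0 0 -130 0 0 0 -1;0 0 -180 0 0 0 -1;0 0 -220 0 0 0 -1")

```text
t: 27.0
tcp_pos: [0.4329, -0.1679, 0.186]
tool_rot: [0.73, 0.684, -0.001, 0.001]
force: [0.1, -0.7, -3.9]
finger_gap: 0.185
gripper_force: 59.3
```

move_arm(commands="26 12 1 0 0 -8.4 -1;52 25 3 0 0 -16.7 -1;79 37 4 0 0 -25 -1;105 50 6 0 0 -33.4 -1;131 62 7 0 0 -41.8 -1")

```text
t: 27.62
tcp_pos: [0.503, -0.0403, 0.1762]
tool_rot: [0.436, 0.9, -0.001, -0.001]
force: [-0.5, 0.0, -3.8]
finger_gap: 0.186
gripper_force: 59.5
```

move_arm(commands="11 27 1 0 0 -8.4 -1;22 53 2 0 0 -16.7 -1;34 80 4 0 0 -25 -1;45 106 5 0 0 -33.4 -1;56 133 6 0 0 -41.8 -1")

```text
t: 28.25
tcp_pos: [0.5729, 0.0855, 0.1697]
tool_rot: [0.086, 0.996, -0.001, -0.001]
force: [-0.5, -0.3, -3.3]
finger_gap: 0.183
gripper_force: 59.3
```

move_arm(commands="0 0 0 0 0 0 -1;0 0 30 0 0 0 -1;0 0 70 0 0 0 -1;0 0 100 0 0 0 -1;0 0 110 0 0 0 -1")

```text
t: 28.88
tcp_pos: [0.5711, 0.0837, 0.0583]
tool_rot: [0.089, 0.996, -0.001, -0.003]
force: [0.3, 0.8, -3.6]
finger_gap: 0.186
gripper_force: 59.4
```

Run:
```python
from sh import *
t=telemetry.sense(); print(wc(t['tcp_pos']).round(4),t['finger_gap'],t['force'].round(1))
```

```text
[-0.0007 -0.0918  0.0583] 0.1856234999008937 [ 0.3  0.8 -3.6]
```

move_arm(commands="0 1 15 0 0 0 -1;0 1 30 0 0 0 -1;0 1 40 0 0 0 -1;0 1 48 0 0 0 -1;0 1 54 0 0 0 -1")

```text
t: 29.5
tcp_pos: [0.5742, 0.0852, 0.006]
tool_rot: [0.088, 0.996, -0.001, 0.0]
force: [0.1, 0.1, -4.2]
finger_gap: 0.186
gripper_force: 59.4
```

Run:
```python
from sh import *
t=telemetry.sense(); print(wc(t['tcp_pos']).round(4),t['finger_gap'],t['force'].round(1),t['ft_torque'].round(2))
```

```text
[ 0.0021 -0.0898  0.006 ] 0.18625716250392244 [ 0.1  0.1 -4.2] [ 0.03 -0.01 -0.07]
```

move_arm(commands="0 0 1 0 0 0 -1;0 0 2 0 0 0 -1;0 0 2 0 0 0 -0.5;0 0 2 0 0 0 -0.2;0 0 2 0 0 0 -0.2")

```text
t: 30.12
tcp_pos: [0.5745, 0.0852, 0.0047]
tool_rot: [0.088, 0.996, -0.001, 0.001]
force: [0.3, 0.1, 0.4]
finger_gap: 0.403
gripper_force: 0.0
```

move_arm(commands="0 0 0 0 0 0 -0.2;0 0 -20 0 0 0 -0.2;0 0 -60 0 0 0 -0.2;0 0 -110 0 0 0 0;0 0 -170 0 0 0 0")

```text
t: 30.75
tcp_pos: [0.5731, 0.0855, 0.175]
tool_rot: [0.088, 0.996, -0.001, -0.001]
force: [1.0, 0.7, -0.1]
finger_gap: 0.502
gripper_force: 0.0
```

Run:
```python
from sh import *
g=gp('A'); t0=pl(-.09,.17)
s=cur(); print(s[0],wc(s[0]).round(4))
st=(cw([.001,-.09,.174]),t0[1])
plan([(g[0]+[0,0,.15],g[1],2),(g[0],g[1],1),(g[0]+[0,0,.22],g[1],1)],start=st)
t=pl(-.03,.17); print('carry'); plan([(t[0],t[1],2),(pl(-.03,.005)[0],t[1],1)],start=(g[0]+[0,0,.22],g[1]))
w=snap('wrist','w4.png'); 
for p in ((0,-.09,.056),(-.064,-.09,.056),(.064,-.09,.056)): print(proj(w,cw(p)).round())
```

```text
[0.57307509 0.0855062  0.17499608] [ 0.0009 -0.0897  0.175 ]
[ -30 -111   30] [ 0. -0. 44.] -> [ 0.583 -0.029  0.144]
[-99 -59  30] [-0. -0. 44.] -> [ 0.593 -0.144  0.113]
[  0   0 150] [-0.  0.  0.] -> [ 0.593 -0.144 -0.037]
[   0    0 -220] [0. 0. 0.] -> [ 0.593 -0.144  0.183]
carry
[142 -26   7] [ -0.   0. -44.] -> [0.588 0.    0.176]
[120  80   6] [ -0.   0. -44.] -> [0.583 0.144 0.17 ]
[  0   0 165] [ 0.  0. -0.] -> [0.583 0.144 0.005]
[314. 216.]
[314. 131.]
[314. 293.]
```

View pics/w4.png

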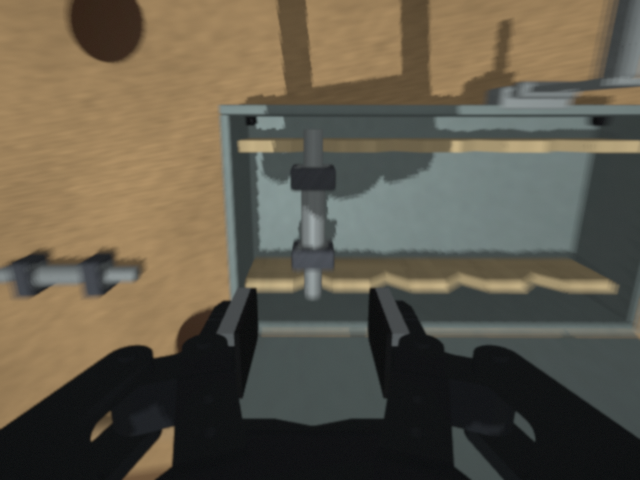

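Shaft B is seated: ends at (314,130) and (314,298), against a predicted (314,131) and (314,293). Next, shaft A.

move_arm(commands="-6 -22 4 0 0 8.8 0.3;-12 -44 10 0 0 17.6 0.3;-18 -67 16 0 0 26.4 0.3;-24 -89 24 0 0 35.2 0.3;-30 -111 30 0 0 44 0.3")

```text
t: 31.42
tcp_pos: [0.5838, -0.0298, 0.144]
tool_rot: [0.457, 0.889, -0.001, 0.0]
force: [0.1, -0.9, -0.2]
finger_gap: 0.649
gripper_force: 0.0
```

move_arm(commands="-20 -12 6 0 0 8.8 0.3;-40 -24 12 0 0 17.6 0.3;-60 -36 18 0 0 26.4 0.3;-80 -48 24 0 0 35.2 0.3;-99 -59 30 0 0 44 0.3")

```text
t: 32.05
tcp_pos: [0.5941, -0.1447, 0.1143]
tool_rot: [0.757, 0.653, -0.001, 0.001]
force: [0.6, -0.0, -1.0]
finger_gap: 0.648
gripper_force: 0.0
```

Run:
```python
from sh import *
print(cur()[0])
s=snap('top'); im=s['image']; b=im.astype(int)
m=((b[...,2]-b[...,0])>-25).astype(np.uint8); m[:165]=0;m[345:]=0;m[:,:315]=0;m[:,505:]=0
n,l,st,c=cv2.connectedComponentsWithStats(m)
for i in range(1,n):
    if 60<st[i,4]<500: print(st[i,4],c[i].round(1),onz(s,*c[i],.018).round(4))
```

```text
[ 0.59412079 -0.1447263   0.11427971]
313 [448.5 188.9] [ 0.739  -0.4154  0.018 ]
287 [426.2 230. ] [ 0.6095 -0.3395  0.018 ]
392 [475.2 249. ] [ 0.5482 -0.4865  0.018 ]
300 [420.  280.4] [ 0.4554 -0.3135  0.018 ]
```

move_arm(commands="0 0 50 0 0 0 0.3;0 0 95 0 0 0 0.3;0 0 125 0 0 0 0.3;0 0 142 0 0 0 0.3;0 0 150 0 0 0 0.3")

```text
t: 32.72
tcp_pos: [0.5941, -0.1439, -0.0359]
tool_rot: [0.755, 0.656, -0.001, 0.0]
force: [1.0, 0.1, 0.2]
finger_gap: 0.65
gripper_force: 0.0
```

move_arm(commands="0 0 0 0 0 0 0;0 0 0 0 0 0 -0.5;0 0 0 0 0 0 -1;0 0 0 0 0 0 -1;0 0 0 0 0 0 -1")

```text
t: 33.35
tcp_pos: [0.5948, -0.1445, -0.0338]
tool_rot: [0.756, 0.655, -0.0, 0.001]
force: [-1.5, 0.9, 6.6]
finger_gap: 0.19
gripper_force: 58.6
```

move_arm(commands="0 0 -20 0 0 0 -1;0 0 -70 0 0 0 -1;0 0 -130 0 0 0 -1;0 0 -180 0 0 0 -1;0 0 -220 0 0 0 -1")

```text
t: 33.98
tcp_pos: [0.5941, -0.1437, 0.1877]
tool_rot: [0.755, 0.655, -0.0, 0.001]
force: [-0.2, 0.2, -5.3]
finger_gap: 0.187
gripper_force: 59.2
```

move_arm(commands="28 -5 1 0 0 -8.8 -1;57 -10 3 0 0 -17.6 -1;85 -16 4 0 0 -26.4 -1;114 -21 6 0 0 -35.2 -1;142 -26 7 0 0 -44 -1")

```text
t: 34.6
tcp_pos: [0.5875, 0.0016, 0.1776]
tool_rot: [0.453, 0.892, -0.001, -0.0]
force: [0.7, 0.7, -3.6]
finger_gap: 0.183
gripper_force: 59.3
```

move_arm(commands="24 16 1 0 0 -8.8 -1;48 32 2 0 0 -17.6 -1;72 48 4 0 0 -26.4 -1;96 64 5 0 0 -35.2 -1;120 80 6 0 0 -44 -1")

```text
t: 35.22
tcp_pos: [0.5821, 0.1455, 0.1713]
tool_rot: [0.086, 0.996, -0.001, -0.001]
force: [-0.0, 0.3, -4.5]
finger_gap: 0.181
gripper_force: 59.2
```

move_arm(commands="0 0 0 0 0 0 -1;0 0 30 0 0 0 -1;0 0 70 0 0 0 -1;0 0 100 0 0 0 -1;0 0 110 0 0 0 -1")

```text
t: 35.85
tcp_pos: [0.5812, 0.1433, 0.0595]
tool_rot: [0.089, 0.996, -0.002, -0.002]
force: [-0.1, -0.5, -4.3]
finger_gap: 0.185
gripper_force: 59.1
```

Run:
```python
from sh import *
t=telemetry.sense(); print(wc(t['tcp_pos']).round(4),t['finger_gap'],t['force'].round(1))
```

```text
[-0.0012 -0.0313  0.0595] 0.1848837129269978 [-0.1 -0.5 -4.3]
```

move_arm(commands="0 1 15 0 0 0 -1;0 1 30 0 0 0 -1;0 1 42 0 0 0 -1;0 1 50 0 0 0 -1;0 1 55 0 0 0 -1")

```text
t: 36.48
tcp_pos: [0.5832, 0.145, 0.0062]
tool_rot: [0.088, 0.996, -0.001, -0.0]
force: [-4.9, -4.4, 16.4]
finger_gap: 0.185
gripper_force: 61.6
```

move_arm(commands="0 0 1 0 0 0 -1;0 0 2 0 0 0 -1;0 0 2 0 0 0 -0.5;0 0 2 0 0 0 -0.2;0 0 2 0 0 0 -0.2")

```text
t: 37.1
tcp_pos: [0.5837, 0.1453, 0.0044]
tool_rot: [0.088, 0.996, -0.001, 0.0]
force: [-1.0, 0.0, 0.6]
finger_gap: 0.398
gripper_force: 0.0
```

move_arm(commands="0 0 0 0 0 0 -0.2;0 0 -20 0 0 0 -0.2;0 0 -60 0 0 0 -0.2;0 0 -110 0 0 0 0;0 0 -170 0 0 0 0")

```text
t: 37.72
tcp_pos: [0.5823, 0.1455, 0.1747]
tool_rot: [0.088, 0.996, -0.001, -0.001]
force: [0.7, 0.2, 0.2]
finger_gap: 0.499
gripper_force: 0.0
```

```bash
cat >> sh.py <<'E'
def check(ys):
    """measure seated shafts from the wrist view: extent of non-board steel ends along the predicted line"""
    w=snap('wrist'); hsv=cv2.cvtColor(w['image'],cv2.COLOR_RGB2HSV)
    for y in ys:
        # sample mean brightness across the line at the seated height
        xs=np.arange(-.074,.075,.002); v=[]
        for x in xs:
            u,q=proj(w,cw([x,y,.056])); v.append(w['image'][int(round(q)),int(round(u))].astype(int) if 0<=q<480 and 0<=u<640 else [0,0,0])
        v=np.array(v); print(y,'b-r',(v[:,2]-v[:,0]).tolist(),'g',v[:,1].tolist())
E
python3 - <<'E'
from sh import *
s=cur(); print(s[0],wc(s[0]).round(4))
g=gp('D'); t0=pl(-.03,.17); st=(cw([.0,-.03,.173]),t0[1])
plan([(g[0]+[0,0,.15],g[1],2),(g[0],g[1],1),(g[0]+[0,0,.22],g[1],1)],start=st)
t=pl(.03,.17,True); print('carry'); plan([(t[0],t[1],3),(pl(.03,.005)[0],t[1],1)],start=(g[0]+[0,0,.22],g[1]))
t=pl(.09,.17); print('carry .09'); plan([(t[0],t[1],3),(pl(.09,.005)[0],t[1],1)],start=(g[0]+[0,0,.22],g[1]))
w=snap('wrist'); cv2.imwrite('w5.png',w['image'][...,::-1]); import pickle; pickle.dump(w,open('w5.pkl','wb'))
E
```

```text
[0.58234052 0.14545849 0.17465883] [-0.0005 -0.0291  0.1747]
[ -54 -237   30] [ 0.  -0.  32.9] -> [ 0.594 -0.098  0.143]
[-174 -169   30] [ 0.  -0.  32.9] -> [ 0.606 -0.341  0.113]
[  0   0 150] [-0.  0. -0.] -> [ 0.606 -0.341 -0.037]
[   0    0 -220] [0. 0. 0.] -> [ 0.606 -0.341  0.183]
carry
[177  40   4] [-0.  -0.  38.1] -> [ 0.602 -0.159  0.179]
[164 -78   4] [-0.  -0.  38.1] -> [0.598 0.022 0.174]
[  81 -162    4] [ 0.  -0.  38.1] -> [0.593 0.204 0.17 ]
[  0   0 165] [-0. -0. -0.] -> [0.593 0.204 0.005]
carry .09
[195  48   4] [ -0.    0.  -21.9] -> [ 0.605 -0.14   0.179]
[163 118   4] [  0.    0.  -21.9] -> [0.605 0.062 0.174]
[107 170   4] [  0.    0.  -21.9] -> [0.604 0.263 0.17 ]
[  0   0 165] [0. 0. 0.] -> [0.604 0.263 0.005]
```

move_arm(commands="-11 -47 0 0 0 6.6 0.3;-22 -95 5 0 0 13.2 0.3;-32 -142 12 0 0 19.7 0.3;-43 -190 22 0 0 26.3 0.3;-54 -237 30 0 0 32.9 0.3")

```text
t: 38.4
tcp_pos: [0.5946, -0.0988, 0.1441]
tool_rot: [0.369, 0.93, -0.001, 0.0]
force: [0.0, -0.9, 0.8]
finger_gap: 0.648
gripper_force: 0.0
```

move_arm(commands="-35 -34 6 0 0 6.6 0.3;-70 -68 12 0 0 13.2 0.3;-108 -105 18 0 0 20 0.3;-150 -145 25 0 0 28 0.3;-174 -169 30 0 0 32.9 0.3")

```text
t: 39.02
tcp_pos: [0.6064, -0.3429, 0.1143]
tool_rot: [0.617, 0.787, -0.001, 0.001]
force: [0.6, 0.8, 0.2]
finger_gap: 0.651
gripper_force: 0.0
```

Run:
```python
from sh import *
w=pickle.load(open('w5.pkl','rb')) 
hsv=cv2.cvtColor(w['image'],cv2.COLOR_RGB2HSV)
# seated shafts: find dark blocks near predicted block centres (top face z=.072)
for y in (-.09,-.03):
    for x in (-.03,.03):
        u,v=proj(w,cw([x,y,.072])); u0,v0=int(u)-24,int(v)-20; g=w['image'][max(v0,0):v0+40,max(u0,0):u0+48].mean(2); m=g<60; ys,xs=np.where(m)
        if len(xs): print(y,x,'pred',(round(u),round(v)),'dark',xs.mean().round(1)+max(u0,0),ys.mean().round(1)+max(v0,0),len(xs))
print(cur()[0])
s=snap('top'); im=s['image']; b=im.astype(int)
m=((b[...,2]-b[...,0])>-25).astype(np.uint8); m[:165]=0;m[345:]=0;m[:,:315]=0;m[:,505:]=0
n,l,st,c=cv2.connectedComponentsWithStats(m)
for i in range(1,n):
    if 60<st[i,4]<500: print(st[i,4],c[i].round(1),onz(s,*c[i],.018).round(4))
```

```text
-0.09 -0.03 pred (229, 182) dark 247.8 178.5 173
-0.09 0.03 pred (233, 262) dark 250.9 252.4 155
-0.03 -0.03 pred (313, 182) dark 312.6 180.2 970
-0.03 0.03 pred (313, 262) dark 317.9 247.9 76
[ 0.60637689 -0.34290754  0.11434439]
391 [475.2 249. ] [ 0.5483 -0.4865  0.018 ]
```

move_arm(commands="0 0 50 0 0 0 0.3;0 0 95 0 0 0 0.3;0 0 125 0 0 0 0.3;0 0 142 0 0 0 0.3;0 0 150 0 0 0 0.3")

```text
t: 39.7
tcp_pos: [0.6064, -0.3397, -0.0357]
tool_rot: [0.615, 0.788, -0.001, 0.0]
force: [-0.2, 0.7, 0.1]
finger_gap: 0.651
gripper_force: 0.0
```

move_arm(commands="0 0 0 0 0 0 0;0 0 0 0 0 0 -0.5;0 0 0 0 0 0 -1;0 0 0 0 0 0 -1;0 0 0 0 0 0 -1")

```text
t: 40.33
tcp_pos: [0.6072, -0.3407, -0.0331]
tool_rot: [0.615, 0.788, -0.001, 0.002]
force: [0.3, 0.4, 5.8]
finger_gap: 0.183
gripper_force: 58.7
```

move_arm(commands="0 0 -20 0 0 0 -1;0 0 -70 0 0 0 -1;0 0 -130 0 0 0 -1;0 0 -180 0 0 0 -1;0 0 -220 0 0 0 -1")

```text
t: 40.95
tcp_pos: [0.6066, -0.3393, 0.1879]
tool_rot: [0.615, 0.788, -0.001, 0.001]
force: [-0.2, -0.3, -4.3]
finger_gap: 0.186
gripper_force: 59.0
```

move_arm(commands="39 10 1 0 0 -4.4 -1;78 19 2 0 0 -8.8 -1;117 29 2 0 0 -13.1 -1;156 38 3 0 0 -17.5 -1;195 48 4 0 0 -21.9 -1")

```text
t: 41.58
tcp_pos: [0.6048, -0.137, 0.1808]
tool_rot: [0.453, 0.891, -0.001, -0.0]
force: [-0.6, 1.2, -4.8]
finger_gap: 0.188
gripper_force: 59.0
```

move_arm(commands="33 24 1 0 0 -4.4 -1;65 47 2 0 0 -8.8 -1;98 71 2 0 0 -13.1 -1;130 94 3 0 0 -17.5 -1;163 118 4 0 0 -21.9 -1")

```text
t: 42.2
tcp_pos: [0.6047, 0.0639, 0.1765]
tool_rot: [0.276, 0.961, -0.001, -0.0]
force: [0.6, -0.2, -3.8]
finger_gap: 0.183
gripper_force: 59.0
```

move_arm(commands="21 34 1 0 0 -4.4 -1;43 68 2 0 0 -8.8 -1;64 102 2 0 0 -13.1 -1;86 136 3 0 0 -17.5 -1;107 170 4 0 0 -21.9 -1")

```text
t: 42.82
tcp_pos: [0.6043, 0.2646, 0.1719]
tool_rot: [0.088, 0.996, -0.001, -0.001]
force: [0.9, 0.0, -4.1]
finger_gap: 0.185
gripper_force: 59.0
```

move_arm(commands="0 0 0 0 0 0 -1;0 0 30 0 0 0 -1;0 0 70 0 0 0 -1;0 0 100 0 0 0 -1;0 0 110 0 0 0 -1")

```text
t: 43.45
tcp_pos: [0.6032, 0.2617, 0.0597]
tool_rot: [0.09, 0.996, -0.002, -0.003]
force: [1.0, 0.8, -3.9]
finger_gap: 0.187
gripper_force: 59.1
```

Run:
```python
from sh import *
t=telemetry.sense(); print(wc(t['tcp_pos']).round(4),t['finger_gap'],t['force'].round(1))
```

```text
[-0.0003  0.0891  0.0597] 0.1865474710034039 [ 1.   0.8 -3.9]
```

move_arm(commands="0 0 15 0 0 0 -1;0 0 30 0 0 0 -1;0 0 42 0 0 0 -1;0 0 50 0 0 0 -1;0 0 55 0 0 0 -1")

```text
t: 44.08
tcp_pos: [0.6052, 0.2629, 0.0069]
tool_rot: [0.089, 0.996, -0.001, -0.0]
force: [-4.9, -2.6, 15.4]
finger_gap: 0.189
gripper_force: 61.4
```

move_arm(commands="0 0 1 0 0 0 -1;0 0 1 0 0 0 -1;0 0 1 0 0 0 -0.5;0 0 1 0 0 0 -0.2;0 0 1 0 0 0 -0.2")

```text
t: 44.7
tcp_pos: [0.6059, 0.2633, 0.0061]
tool_rot: [0.089, 0.996, -0.001, 0.001]
force: [-0.2, -0.3, 1.0]
finger_gap: 0.401
gripper_force: 0.0
```

move_arm(commands="0 0 0 0 0 0 -0.2;0 0 -20 0 0 0 -0.2;0 0 -60 0 0 0 -0.2;0 0 -110 0 0 0 0;0 0 -170 0 0 0 0")

```text
t: 45.32
tcp_pos: [0.6048, 0.2632, 0.1781]
tool_rot: [0.089, 0.996, -0.001, -0.0]
force: [1.3, -0.3, 0.1]
finger_gap: 0.499
gripper_force: 0.0
```

Run:
```python
from sh import *
s=cur(); print(s[0],wc(s[0]).round(4))
w=snap('wrist'); pickle.dump(w,open('w6.pkl','wb'))
for y in (.09,):
    for x in (-.03,.03):
        u,v=proj(w,cw([x,y,.072])); u0,v0=int(u)-24,int(v)-20; g=w['image'][max(v0,0):v0+40,max(u0,0):u0+48].mean(2); m=g<60; ys,xs=np.where(m)
        if len(xs): print(y,x,'pred',(round(u),round(v)),'dark',xs.mean().round(1)+max(u0,0),ys.mean().round(1)+max(v0,0),len(xs))
s=snap('top'); im=s['image']; b=im.astype(int)
m=((b[...,2]-b[...,0])>-25).astype(np.uint8); m[:165]=0;m[345:]=0;m[:,:315]=0;m[:,505:]=0
n,l,st,c=cv2.connectedComponentsWithStats(m)
for i in range(1,n):
    if 60<st[i,4]<500: print(st[i,4],c[i].round(1),onz(s,*c[i],.018).round(4))
g=gp('C'); st=(cw([.0,.09,.173]),T0)
plan([(g[0]+[0,0,.17],g[1],3),(g[0],g[1],1)],start=st)
t=pl(.03,.17,True); print('carry'); plan([(t[0],t[1],3),(pl(.03,.06)[0],t[1],1)],start=(g[0]+[0,0,.22],g[1]))
```

```text
[0.60483192 0.26322251 0.17808899] [0.001  0.0908 0.1781]
0.09 -0.03 pred (313, 179) dark 312.7 178.0 1017
0.09 0.03 pred (313, 258) dark 317.4 245.3 98
312 [448.5 188.9] [ 0.7389 -0.4156  0.018 ]
393 [475.2 249.1] [ 0.548  -0.4865  0.018 ]
300 [420.1 280.4] [ 0.4554 -0.3137  0.018 ]
[  16 -198   13] [-0.  -0.  29.2] -> [0.553 0.07  0.16 ]
[ -82 -181   13] [ 0.  -0.  29.2] -> [ 0.502 -0.122  0.146]
[-160 -118   13] [ 0.  -0.  29.2] -> [ 0.451 -0.315  0.133]
[  0   0 170] [ 0.  0. -0.] -> [ 0.451 -0.315 -0.037]
carry
[177  24   4] [ 0.  -0.  30.8] -> [ 0.498 -0.142  0.179]
[165 -70   4] [-0.  -0.  30.8] -> [0.546 0.031 0.174]
[ 105 -145    4] [ 0.  -0.  30.8] -> [0.593 0.204 0.17 ]
[  0   0 110] [-0.  0. -0.] -> [0.593 0.204 0.06 ]
```

move_arm(commands="3 -40 0 0 0 5.8 0.3;6 -79 0 0 0 11.7 0.3;10 -119 4 0 0 17.5 0.3;13 -158 8 0 0 23.4 0.3;16 -198 13 0 0 29.2 0.3")

```text
t: 46.05
tcp_pos: [0.5544, 0.0702, 0.1644]
tool_rot: [0.339, 0.941, -0.001, 0.001]
force: [0.3, -0.5, 0.1]
finger_gap: 0.649
gripper_force: 0.0
```

move_arm(commands="-16 -36 3 0 0 5.8 0.3;-33 -72 5 0 0 11.7 0.3;-49 -109 8 0 0 17.5 0.3;-66 -145 10 0 0 23.4 0.3;-82 -181 13 0 0 29.2 0.3")

```text
t: 46.68
tcp_pos: [0.5028, -0.122, 0.1518]
tool_rot: [0.565, 0.825, -0.001, 0.002]
force: [1.0, -0.2, -0.5]
finger_gap: 0.651
gripper_force: 0.0
```

move_arm(commands="-32 -24 3 0 0 5.8 0.3;-64 -47 5 0 0 11.7 0.3;-100 -74 8 0 0 18 0.3;-140 -103 10 0 0 26 0.3;-160 -118 13 0 0 29.2 0.3")

```text
t: 47.3
tcp_pos: [0.451, -0.3156, 0.1392]
tool_rot: [0.755, 0.655, -0.001, 0.002]
force: [0.9, 0.6, -0.1]
finger_gap: 0.645
gripper_force: 0.0
```

move_arm(commands="0 0 50 0 0 0 0.3;0 0 100 0 0 0 0.3;0 0 140 0 0 0 0.3;0 0 162 0 0 0 0.3;0 0 172 0 0 0 0.3")

```text
t: 47.92
tcp_pos: [0.451, -0.3128, -0.0345]
tool_rot: [0.754, 0.657, -0.001, 0.0]
force: [-0.4, 0.1, -0.2]
finger_gap: 0.651
gripper_force: 0.0
```

move_arm(commands="0 0 0 0 0 0 0;0 0 0 0 0 0 -0.5;0 0 0 0 0 0 -1;0 0 0 0 0 0 -1;0 0 0 0 0 0 -1")

```text
t: 48.55
tcp_pos: [0.4519, -0.3137, -0.0324]
tool_rot: [0.754, 0.657, -0.001, 0.002]
force: [-0.3, 0.1, 7.3]
finger_gap: 0.187
gripper_force: 58.6
```

move_arm(commands="0 0 -20 0 0 0 -1;0 0 -70 0 0 0 -1;0 0 -130 0 0 0 -1;0 0 -180 0 0 0 -1;0 0 -220 0 0 0 -1")

```text
t: 49.18
tcp_pos: [0.4508, -0.312, 0.1879]
tool_rot: [0.754, 0.657, -0.001, 0.001]
force: [0.3, 0.0, -4.6]
finger_gap: 0.183
gripper_force: 59.3
```

move_arm(commands="35 5 1 0 0 6.2 -1;71 10 2 0 0 12.3 -1;106 14 2 0 0 18.5 -1;142 19 3 0 0 24.6 -1;177 24 4 0 0 30.8 -1")

```text
t: 49.8
tcp_pos: [0.4981, -0.1386, 0.1811]
tool_rot: [0.902, 0.432, -0.001, -0.0]
force: [0.5, 0.2, -4.5]
finger_gap: 0.179
gripper_force: 59.4
```

move_arm(commands="33 -14 1 0 0 6.2 -1;66 -28 2 0 0 12.3 -1;99 -42 2 0 0 18.5 -1;132 -56 3 0 0 24.6 -1;165 -70 4 0 0 30.8 -1")

```text
t: 50.42
tcp_pos: [0.5463, 0.0335, 0.1767]
tool_rot: [0.984, 0.177, -0.001, 0.001]
force: [1.1, -0.6, -4.5]
finger_gap: 0.183
gripper_force: 59.3
```

move_arm(commands="21 -29 1 0 0 6.2 -1;42 -58 2 0 0 12.3 -1;63 -87 2 0 0 18.5 -1;84 -116 3 0 0 24.6 -1;105 -145 4 0 0 30.8 -1")

```text
t: 51.05
tcp_pos: [0.5936, 0.2057, 0.1719]
tool_rot: [0.996, -0.091, -0.001, 0.001]
force: [1.2, -0.3, -4.1]
finger_gap: 0.186
gripper_force: 59.3
```

move_arm(commands="0 0 0 0 0 0 -1;0 0 30 0 0 0 -1;0 0 70 0 0 0 -1;0 0 100 0 0 0 -1;0 0 110 0 0 0 -1")

```text
t: 51.68
tcp_pos: [0.5919, 0.2034, 0.0604]
tool_rot: [0.996, -0.089, -0.003, 0.002]
force: [0.5, 0.7, -5.2]
finger_gap: 0.183
gripper_force: 59.4
```

Run:
```python
from sh import *
t=telemetry.sense(); print(wc(t['tcp_pos']).round(4),t['finger_gap'],t['force'].round(1)); print(np.degrees((tool(-10.1).inv()*cur()[1]).as_rotvec()).round(1))
```

```text
[-0.0012  0.0296  0.0604] 0.18296995576452885 [ 0.5  0.7 -5.2]
[-0.3 -0.4  0.1]
```

move_arm(commands="0 0 15 0 0 0 -1;0 0 30 0 0 0 -1;0 0 42 0 0 0 -1;0 0 49 0 0 0 -1;0 0 53 0 0 0 -1")

```text
t: 52.3
tcp_pos: [0.5948, 0.2045, 0.0097]
tool_rot: [0.996, -0.089, -0.0, 0.001]
force: [-0.8, -0.2, -4.3]
finger_gap: 0.181
gripper_force: 59.4
```

move_arm(commands="0 0 1 0 0 0 -1;0 0 1 0 0 0 -1;0 0 1 0 0 0 -0.5;0 0 1 0 0 0 -0.2;0 0 1 0 0 0 -0.2")

```text
t: 52.92
tcp_pos: [0.5955, 0.2046, 0.0098]
tool_rot: [0.996, -0.089, 0.001, 0.001]
force: [-0.3, 0.6, 0.3]
finger_gap: 0.397
gripper_force: 0.0
```

move_arm(commands="0 0 0 0 0 0 -0.2;0 0 -20 0 0 0 -0.2;0 0 -60 0 0 0 -0.2;0 0 -110 0 0 0 -0.2;0 0 -170 0 0 0 -0.2")

```text
t: 53.55
tcp_pos: [0.5942, 0.2047, 0.1812]
tool_rot: [0.996, -0.089, -0.0, 0.001]
force: [1.4, 0.2, 0.0]
finger_gap: 0.398
gripper_force: 0.0
```

Run:
```python
from sh import *
p=cur(); print(wc(p[0]).round(4)); plan([(cw([.05,0,.33]),tool(-10.1),1)],start=(cw([.006,.031,.179]),tool(-10.1)))
```

```text
[0.0008 0.0313 0.1812]
[  44   31 -151] [0. 0. 0.] -> [0.637 0.165 0.33 ]
```

move_arm(commands="0 0 -30 0 0 0 -0.2;10 7 -60 0 0 0 -0.2;22 15 -100 0 0 0 -0.5;44 31 -150 0 0 0 -1;44 31 -150 0 0 0 -1")

```text
t: 54.18
tcp_pos: [0.6364, 0.1656, 0.3362]
tool_rot: [0.996, -0.09, 0.007, 0.0]
force: [0.4, 0.3, 0.2]
finger_gap: -0.002
gripper_force: 0.0
```

move_arm(commands="0 0 0 0 0 0 -1;0 0 0 0 0 0 -1;0 0 0 0 0 0 -1;0 0 0 0 0 0 -1;0 0 0 0 0 0 -1")

```text
t: 54.8
tcp_pos: [0.6325, 0.1669, 0.3287]
tool_rot: [0.996, -0.089, -0.0, 0.001]
force: [-0.6, -0.0, 0.0]
finger_gap: -0.004
gripper_force: 0.0
```

Run:
```python
from sh import *
p=cur(); print(wc(p[0]).round(4))
w=snap('wrist'); im=w['image'].copy(); pickle.dump(w,open('w7.pkl','wb'))
for y in (-.09,-.03,.03,.09):
    for x in (-.064,.064):
        u,v=proj(w,cw([x,y,.056])); cv2.circle(im,(int(round(u)),int(round(v))),3,(255,0,0),1)
cv2.imwrite('pics/w7.png',im[...,::-1])
```

```text
[0.0451 0.0009 0.3287]
```

View pics/w7.png

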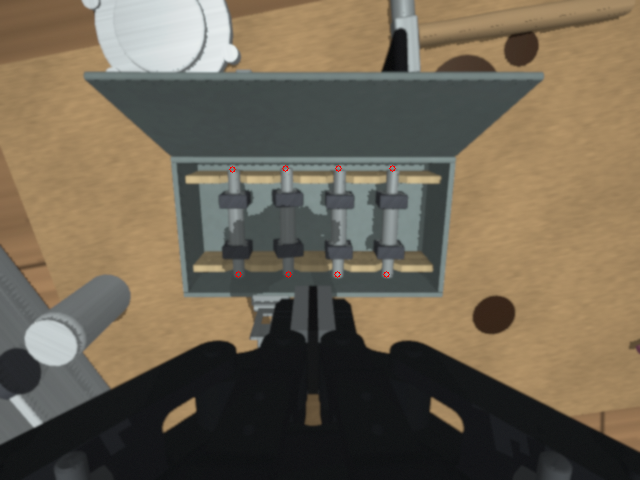

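All four shafts sit on the predicted ends (red marks at (233,169)…(387,274)), and the lid's free edge is at v=73. Now plan the closing push from behind.

```bash
cat >> h.py <<'E'
def push(th,r=.11,y=-.01,k=30/1.92,extra=0):
    al=np.clip(k*th,0,32); a=np.radians(al); d=np.array([-np.cos(th),np.sin(th)]); n=np.array([np.sin(th),np.cos(th)])
    q=np.array([.08,.085])+r*d+n*(.006+.011*abs(np.sin(th-a))+extra); rot=tool(-10.1,al,YC) if al else tool(-10.1)
    return cw([q[0],y,q[1]])+rot.apply([0,0,OFF]),rot
E
python3 - <<'E'
from sh import *
w=pickle.load(open('w7.pkl','rb'))
for th in (1.8,1.9,2.0): print(th,[proj(w,cw([.08-.16*np.cos(th)+e*np.sin(th),y,.085+.16*np.sin(th)+e*np.cos(th)])).round() for y in (-.15,) for e in (0,.006)])
st=(cw([.0455,.001,.329]),tool(-10.1))
rot=tool(-10.1,30,YC); P1=cw([.21,-.01,.31])+rot.apply([0,0,OFF])
q=push(2.0,extra=.012)
plan([(P1,rot,1)],start=st); print('to standoff'); plan([(q[0],q[1],1)],start=(P1,rot))
ths=np.linspace(2.0,-.0,26)[1:]
rows([push(t) for t in ths],q); print(q[0],wc(q[0]), [ (round(t,2),wc(push(t)[0]).round(3)) for t in (1.9,1.,0)])
E
```

```text
1.8 [array([543., 118.]), array([544., 108.])]
1.9 [array([543.,  93.]), array([543.,  84.])]
2.0 [array([542.,  70.]), array([541.,  61.])]
[144  11  54] [  0. -30.  -0.] -> [0.773 0.131 0.275]
to standoff
[ 17   0 148] [ 0.  -1.2  0. ] -> [0.715 0.141 0.139]
-20 0 1 0 1.3 0; -28 0 2 0 2.5 0; -36 0 4 0 3.7 0; -44 0 6 0 5 0; -52 0 9 0 6.3 0
-8 0 3 0 1.2 0; -15 0 6 0 2.5 0; -23 0 10 0 3.8 0; -30 0 15 0 5 0; -36 0 21 0 6.2 0
-7 0 5 0 1.2 0; -13 0 11 0 2.5 0; -19 0 18 0 3.7 0; -24 0 25 0 5 0; -28 0 32 0 6.3 0
-5 0 8 0 1.2 0; -9 0 15 0 2.5 0; -12 0 24 0 3.8 0; -15 0 32 0 5 0; -17 0 41 0 6.2 0
-2 0 9 0 1.2 0; -4 0 18 0 2.5 0; -4 0 27 0 3.8 0; -4 0 37 0 5 0; -3 0 46 0 6.2 0
[0.71543856 0.14112452 0.13878886] [ 0.13132738 -0.01        0.13878886] [(1.9, array([ 0.112, -0.01 ,  0.149])), (1.0, array([ 0.021, -0.01 ,  0.146])), (0, array([-0.03 , -0.01 ,  0.051]))]
```

move_arm(commands="29 2 5 0 -6 0 -1;58 4 15 0 -12 0 -1;87 7 28 0 -18 0 -1;116 9 40 0 -24 0 -1;144 11 54 0 -30 0 -1")

```text
t: 55.48
tcp_pos: [0.76, 0.1285, 0.2698]
tool_rot: [0.963, -0.087, -0.256, -0.024]
force: [65.7, 14.2, -9.8]
finger_gap: 0.003
gripper_force: 0.0
```

move_arm(commands="0 0 0 0 0 0 -1;0 0 0 0 0 0 -1;0 0 0 0 0 0 -1;0 0 0 0 0 0 -1;0 0 0 0 0 0 -1")

```text
t: 56.1
tcp_pos: [0.7602, 0.1295, 0.2739]
tool_rot: [0.964, -0.087, -0.252, -0.023]
force: [0.3, -0.5, -0.4]
finger_gap: 0.003
gripper_force: 0.0
```

Run:
```python
from sh import *
p=cur(); print(p[0],wc(p[0]).round(4),wc(p[0]-p[1].apply([0,0,.04])).round(4),np.array(telemetry.sense()['q']).round(2))
q=push(2.0,extra=.012); plan([(q[0],q[1],1)])
```

```text
[0.76017315 0.12947891 0.27392245] [ 0.1774 -0.0136  0.2739] [ 0.197  -0.0137  0.3088] [-0.01  1.06  0.22  0.12  2.37  1.8 ]
[ 26  -3 140] [-0.2 -1.9 -0.1] -> [0.715 0.141 0.139]
```

move_arm(commands="5 0 25 0 0 0 -1;11 -1 60 0 -0.5 0 -1;17 -2 95 0 -1 0 -1;22 -3 120 0 -1.5 0 -1;26 -3 140 0 -1.9 0 -1")

```text
t: 56.72
tcp_pos: [0.7163, 0.1406, 0.137]
tool_rot: [0.959, -0.086, -0.268, -0.025]
force: [0.3, 0.3, 0.0]
finger_gap: 0.002
gripper_force: 0.0
```

Run:
```python
from sh import *
t=telemetry.sense();p=cur(); print(p[0],wc(p[0]).round(4),wc(p[0]-p[1].apply([0,0,.04])).round(4),np.array(t['q']).round(2),t['force'].round(1))
plan([(*push(2.0,extra=.012),1)])
```

```text
[0.71625024 0.1406181  0.1370112 ] [ 0.1322 -0.0104  0.137 ] [ 0.153  -0.0105  0.1712] [-0.    1.04  0.62  0.1   2.02  1.77] [0.3 0.3 0. ]
[-2  0 -1] [-0.2 -0.  -0.1] -> [0.715 0.141 0.139]
```

At standoff behind the lid. Sweep it closed, watching the force.

move_arm(commands="-10 0 0 0 0 0 -1;-20 0 1 0 1.3 0 -1;-28 0 2 0 2.5 0 -1;-36 0 4 0 3.7 0 -1;-52 0 9 0 6.3 0 -1")

```text
t: 57.35
tcp_pos: [0.671, 0.1484, 0.1572]
tool_rot: [0.973, -0.088, -0.211, -0.02]
force: [5.3, -0.9, -3.9]
finger_gap: -0.002
gripper_force: 2.2
```

move_arm(commands="-8 0 3 0 1.2 0 -1;-15 0 6 0 2.5 0 -1;-23 0 10 0 3.8 0 -1;-30 0 15 0 5 0 -1;-36 0 21 0 6.2 0 -1")

```text
t: 57.98
tcp_pos: [0.6297, 0.1563, 0.1557]
tool_rot: [0.983, -0.089, -0.158, -0.015]
force: [2.8, -0.6, 0.5]
finger_gap: 0.0
gripper_force: 1.5
```

Run:
```python
from sh import *
t=telemetry.sense();p=cur(); print(wc(p[0]).round(4),'want',wc(push(1.2)[0]).round(4),t['force'].round(1))
s=snap('scene'); cv2.imwrite('s8.png',s['image'][...,::-1])
plan([(*push(1.2),1)])
```

```text
[ 0.0442 -0.0101  0.1557] want [ 0.0407 -0.01    0.1549] [ 2.8 -0.6  0.5]
[-1  0  1] [-0.2 -0.3 -0.1] -> [0.626 0.157 0.155]
```

move_arm(commands="-7 0 5 0 1.2 0 -1;-13 0 11 0 2.5 0 -1;-19 0 18 0 3.7 0 -1;-24 0 25 0 5 0 -1;-28 0 32 0 6.3 0 -1")

```text
t: 58.65
tcp_pos: [0.5928, 0.1631, 0.1338]
tool_rot: [0.99, -0.089, -0.106, -0.011]
force: [2.2, -1.5, -0.3]
finger_gap: -0.001
gripper_force: 0.9
```

move_arm(commands="-5 0 8 0 1.2 0 -1;-9 0 15 0 2.5 0 -1;-12 0 24 0 3.8 0 -1;-15 0 32 0 5 0 -1;-17 0 41 0 6.2 0 -1")

```text
t: 59.28
tcp_pos: [0.5673, 0.1679, 0.0975]
tool_rot: [0.995, -0.09, -0.053, -0.006]
force: [1.8, -0.8, 0.8]
finger_gap: 0.004
gripper_force: 0.5
```

move_arm(commands="-2 0 9 0 1.2 0 -1;-4 0 18 0 2.5 0 -1;-4 0 27 0 3.8 0 -1;-4 0 35 0 5 0 -1;-3 0 40 0 6.2 0 -1")

```text
t: 59.9
tcp_pos: [0.5592, 0.1695, 0.0575]
tool_rot: [0.996, -0.09, -0.0, -0.001]
force: [-0.1, 0.2, 0.9]
finger_gap: -0.002
gripper_force: 0.3
```

Run:
```python
from sh import *
t=telemetry.sense();p=cur(); print(wc(p[0]).round(4),'want',wc(push(0)[0]).round(4),t['force'].round(1))
plan([(*push(0),1)])
```

```text
[-0.0275 -0.0094  0.0575] want [-0.03  -0.01   0.051] [-0.1  0.2  0.9]
[-3  1  7] [-0.1  0.  -0.2] -> [0.557 0.169 0.051]
```

move_arm(commands="-1 0 2 0 0 0 -1;-2 0 4 0 0 0 -1;-2 0 5 0 0 0 -1;-2 0 6 0 0 0 -1;-2 0 6 0 0 0 -1")

```text
t: 60.52
tcp_pos: [0.5566, 0.1697, 0.0526]
tool_rot: [0.996, -0.09, -0.001, -0.001]
force: [-1.8, -0.5, 15.3]
finger_gap: 0.0
gripper_force: 7.4
```

move_arm(commands="0 0 1 0 0 0 -1;0 0 1 0 0 0 -1;0 0 2 0 0 0 -1;0 0 2 0 0 0 -1;0 0 2 0 0 0 -1")

```text
t: 61.15
tcp_pos: [0.5567, 0.1697, 0.0525]
tool_rot: [0.996, -0.09, -0.0, -0.001]
force: [-5.4, -0.8, 26.8]
finger_gap: -0.001
gripper_force: 13.2
```

Run:
```python
from sh import *
rot=tool(-10.1); st=(cw([-.03,-.01,.051]),rot); st=(np.array([.5567,.1697,.050]),rot)
g=cw([-.1225,.05,.092])
plan([(st[0]+[0,0,.2],rot,1),(g+[0,0,.158],rot,1),(g,rot,1)],start=st)
a=np.array([.060,.029]); ps=[]
f=lambda th: cw([-.088+a[0]*np.cos(th)-a[1]*np.sin(th),.05,.094+a[0]*np.sin(th)+a[1]*np.cos(th)])
rows([(f(th),rot) for th in np.linspace(1.68,0,21)[1:]],(f(1.68),rot))
```

```text
[   0    0 -200] [0. 0. 0.] -> [0.557 0.17  0.25 ]
[-93 -60   0] [0. 0. 0.] -> [0.476 0.245 0.25 ]
[  0   0 158] [0. 0. 0.] -> [0.476 0.245 0.092]
5 0 -3 0 0 0; 10 0 -5 0 0 0; 15 0 -7 0 0 0; 21 0 -9 0 0 0; 26 0 -10 0 0 0
6 0 -1 0 0 0; 11 0 -1 0 0 0; 17 0 0 0 0 0; 22 0 1 0 0 0; 28 0 2 0 0 0
5 0 2 0 0 0; 10 0 4 0 0 0; 15 0 7 0 0 0; 20 0 10 0 0 0; 25 0 13 0 0 0
4 0 4 0 0 0; 8 0 8 0 0 0; 11 0 12 0 0 0; 14 0 17 0 0 0; 17 0 22 0 0 0
```

move_arm(commands="0 0 -20 0 0 0 -1;0 0 -60 0 0 0 -1;0 0 -110 0 0 0 -0.5;0 0 -160 0 0 0 0;0 0 -200 0 0 0 0")

```text
t: 61.78
tcp_pos: [0.5563, 0.1693, 0.2503]
tool_rot: [0.996, -0.09, -0.001, -0.001]
force: [0.2, 0.1, -0.5]
finger_gap: 0.5
gripper_force: 0.0
```

move_arm(commands="-20 -13 0 0 0 0 0;-45 -29 0 0 0 0 0;-70 -45 0 0 0 0 0;-93 -60 0 0 0 0 0;-93 -60 0 0 0 0 0")

```text
t: 62.4
tcp_pos: [0.4719, 0.246, 0.247]
tool_rot: [0.996, -0.088, -0.004, -0.0]
force: [0.4, 0.3, 0.2]
finger_gap: 0.499
gripper_force: 0.0
```

move_arm(commands="0 0 50 0 0 0 0;0 0 90 0 0 0 0;0 0 125 0 0 0 0;0 0 148 0 0 0 0;0 0 158 0 0 0 0")

```text
t: 63.02
tcp_pos: [0.4732, 0.2444, 0.088]
tool_rot: [0.996, -0.09, -0.004, 0.0]
force: [0.1, 0.1, -1.2]
finger_gap: 0.499
gripper_force: 0.0
```

move_arm(commands="0 0 0 0 0 0 0;0 0 0 0 0 0 -0.5;0 0 0 0 0 0 -1;0 0 0 0 0 0 -1;0 0 0 0 0 0 -1", grip_force=40)

```text
t: 63.65
tcp_pos: [0.4747, 0.2454, 0.0909]
tool_rot: [0.996, -0.09, -0.002, -0.001]
force: [-1.0, 0.4, 5.2]
finger_gap: 0.114
gripper_force: 40.5
```

Run:
```python
from sh import *
t=telemetry.sense(); print(wc(t['tcp_pos']).round(4),t['finger_gap'],t['force'].round(1))
```

```text
[-0.124   0.0505  0.0909] 0.11447423718908205 [-1.   0.4  5.2]
```

Tab gripped. Swing it down.

move_arm(commands="5 0 -3 0 0 0 -1;10 0 -5 0 0 0 -1;15 0 -7 0 0 0 -1;21 0 -9 0 0 0 -1;26 0 -10 0 0 0 -1")

```text
t: 64.28
tcp_pos: [0.4956, 0.2415, 0.0986]
tool_rot: [0.996, -0.09, -0.007, -0.001]
force: [-4.8, 4.8, -0.2]
finger_gap: 0.109
gripper_force: 39.4
```

move_arm(commands="6 0 -1 0 0 0 -1;11 0 -1 0 0 0 -1;17 0 0 0 0 0 -1;22 0 1 0 0 0 -1;28 0 2 0 0 0 -1")

```text
t: 64.9
tcp_pos: [0.5238, 0.2364, 0.0973]
tool_rot: [0.996, -0.09, -0.006, -0.001]
force: [-4.9, 4.5, 4.0]
finger_gap: 0.107
gripper_force: 40.9
```

move_arm(commands="5 0 2 0 0 0 -1;10 0 4 0 0 0 -1;15 0 7 0 0 0 -1;20 0 10 0 0 0 -1;25 0 13 0 0 0 -1")

```text
t: 65.53
tcp_pos: [0.5491, 0.2318, 0.0844]
tool_rot: [0.996, -0.09, -0.006, -0.001]
force: [-5.4, 3.8, 4.3]
finger_gap: 0.109
gripper_force: 42.2
```

move_arm(commands="4 0 4 0 0 0 -1;8 0 8 0 0 0 -1;11 0 12 0 0 0 -1;14 0 17 0 0 0 -1;17 0 22 0 0 0 -1")

```text
t: 66.15
tcp_pos: [0.5669, 0.2287, 0.0628]
tool_rot: [0.996, -0.09, -0.005, -0.001]
force: [-3.5, 3.3, 5.8]
finger_gap: 0.109
gripper_force: 43.1
```

Run:
```python
from sh import *
t=telemetry.sense(); print(wc(t['tcp_pos']).round(4),'want -.028 .05 .064',t['finger_gap'],t['force'].round(1))
```

```text
[-0.0303  0.0501  0.0628] want -.028 .05 .064 0.1094947416384731 [-3.5  3.3  5.8]
```

move_arm(commands="1 0 2 0 0 0 -1;1 0 3 0 0 0 -1;1 0 3 0 0 0 -0.5;1 0 3 0 0 0 0;1 0 3 0 0 0 0")

```text
t: 66.78
tcp_pos: [0.5693, 0.2275, 0.0589]
tool_rot: [0.996, -0.09, -0.003, -0.0]
force: [-0.5, -0.3, -0.2]
finger_gap: 0.497
gripper_force: 0.0
```

move_arm(commands="0 0 0 0 0 0 0;0 0 -30 0 0 0 0;0 0 -60 0 0 0 0;0 0 -60 0 0 0 -1;0 0 -60 0 0 0 -1")

```text
t: 67.4
tcp_pos: [0.569, 0.2275, 0.1186]
tool_rot: [0.996, -0.09, -0.003, -0.0]
force: [0.1, -0.2, -0.2]
finger_gap: 0.079
gripper_force: 0.0
```

move_arm(commands="0 0 0 0 0 0 -1;0 0 10 0 0 0 -1;0 0 18 0 0 0 -1;0 0 24 0 0 0 -1;0 0 28 0 0 0 -1")

```text
t: 68.03
tcp_pos: [0.5693, 0.2277, 0.094]
tool_rot: [0.996, -0.09, -0.003, -0.0]
force: [-8.0, -3.0, 32.1]
finger_gap: -0.001
gripper_force: 16.1
```

Run:
```python
from sh import *
t=telemetry.sense(); print(wc(t['tcp_pos']).round(4),t['force'].round(1))
```

```text
[-0.0277  0.0496  0.094 ] [-8.  -3.  32.1]
```

The tab top stops the fingers at z = 0.134, as predicted for a flat hasp. Retreat and take the last look.

move_arm(commands="0 0 -20 0 0 0 -1;0 0 -70 0 0 0 -1;-20 0 -130 0 0 0 -1;-60 0 -180 0 0 0 -1;-90 0 -200 0 0 0 -1")

```text
t: 68.65
tcp_pos: [0.4823, 0.2441, 0.2949]
tool_rot: [0.996, -0.09, -0.0, -0.001]
force: [-0.2, 0.6, 0.3]
finger_gap: 0.002
gripper_force: 0.0
```

move_arm(commands="-30 20 -10 0 0 0 -1;-60 50 -20 0 0 0 -1;-60 80 -20 0 0 0 -1;-60 100 -20 0 0 0 -1;-60 100 -20 0 0 0 -1")

```text
t: 69.28
tcp_pos: [0.4049, 0.1552, 0.3121]
tool_rot: [0.996, -0.091, -0.003, -0.0]
force: [0.4, 0.9, -0.2]
finger_gap: -0.002
gripper_force: 0.0
```

Run:
```python
from sh import *
t=telemetry.sense(); print(t['tcp_pos'],t['force'].round(1),t['t'])
s=snap('scene'); a=s['image'].copy()
for p in (handle(0),tab(0),(-.08,.15,.091),(-.08,-.15,.091)):
    u,v=proj(s,cw(p)); cv2.circle(a,(int(u),int(v)),3,(255,0,0),1)
cv2.imwrite('pics/fin.png',a[...,::-1])
```

```text
[0.40489473 0.15519677 0.31214644] [ 0.4  0.9 -0.2] 69.275
```

View pics/fin.png

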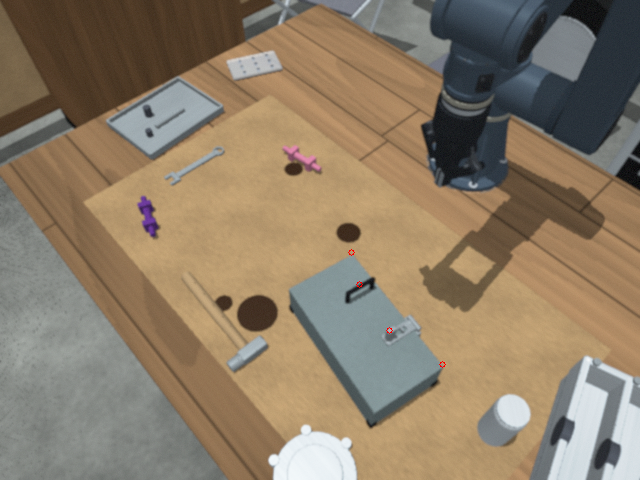

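The lid is shut, the hasp lies flat at (400,330), no shafts are left on the sheet, and the tools have not moved.

```bash
python3 -c "
from station import ticket
print(ticket.sign_off())"
```

```text
the job is handed in; nothing more can be done
None
```

The job is handed in, with no verdict returned: all four shafts were seated in the rack when last seen before the lid went down, the lid is shut, the hasp is flat over the catch, the robot is clear, and the spanner, hammer and oil can look unmoved in the last picture.

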